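# Right the windblown grill caddy

## Task

The wind has blown the grill station over. Stand the square steel cup upright, mouth up, on the high step of the two-level caddy, stand every fallen spice jar upright, lid up, on the caddy's low step, and drop every grill tool handle-first into the cup so that its head sticks out of the top. Leave the bowl, the big glass jar and the burger press where they are.

Things in the scene. Friction and masses are not known exactly. Their poses are not given: they have to be found in the camera images.
- caddy: Fixed two-level steel caddy, 200 deep (x) by 250 wide (y); origin at the centre of its footprint on the rack, z up, front (low step) towards -x, the robot. Low step: flat top 20 above the rack, from x = -100 to 0. High step behind: flat top 70 above the rack, x = 0 to +100. No lips; a panel closes the riser between.
- board: Fixed wooden board 250 (x) by 220 (y) by 12 thick lying on the rack, on which the tools lie at the start; origin at the centre of its underside, z up.
- cup: Loose square open steel cup, 64 by 64 outside, 90 tall, walls 3, bottom 4, about 0.5 kg; lies on its side on the rack at the start. Origin in its middle, 45 from bottom and mouth; x axis is the long axis, pointing from the closed bottom to the mouth (up when it stands); y and z square to the flat sides.
- jar1: Loose square brown-glass spice jar, 44 by 44, 90 tall with its round dark lid (40 across, last 18 of the height), about 0.18 kg; lies on a flat side on the rack at the start; may be absent. Origin in its middle, 45 from bottom and lid top; x axis points from bottom to lid (up when it stands); y and z square to the sides. The jars are alike.
- jar2: Loose square brown-glass spice jar, 44 by 44, 90 tall with its round dark lid (40 across, last 18 of the height), about 0.18 kg; lies on a flat side on the rack at the start; may be absent. Origin in its middle, 45 from bottom and lid top; x axis points from bottom to lid (up when it stands); y and z square to the sides. The jars are alike.
- jar3: Loose square brown-glass spice jar, 44 by 44, 90 tall with its round dark lid (40 across, last 18 of the height), about 0.18 kg; lies on a flat side on the rack at the start; may be absent. Origin in its middle, 45 from bottom and lid top; x axis points from bottom to lid (up when it stands); y and z square to the sides. The jars are alike.
- spatula: Loose spatula with a flat dark silicone blade 34 wide, 7 thick; 200 long, about 0.09 kg, lying flat on the board at the start; may be absent. Black handle 14 wide (y) by 18 (z), 140 long, from x = -100 to +40. Origin on the axis, halfway along; x axis points from handle butt (x = -100) to head (x = +100); y across the head.
- spatula_end (a point): Centre of the butt of the spatula's handle (x = -100 on the tool).
- opener: Loose bottle opener with a chrome frame head 30 wide, 5 thick; 200 long, about 0.09 kg, lying flat on the board at the start; may be absent. Black handle 14 wide (y) by 18 (z), 140 long, from x = -100 to +40. Origin on the axis, halfway along; x axis points from handle butt (x = -100) to head (x = +100); y across the head.
- opener_end (a point): Centre of the butt of the opener's handle (x = -100 on the tool).
- brush: Loose basting brush with a grey bristle head 30 wide, 14 thick at its steel ferrule; 200 long, about 0.09 kg, lying flat on the board at the start; may be absent. Black handle 14 wide (y) by 18 (z), 140 long, from x = -100 to +40. Origin on the axis, halfway along; x axis points from handle butt (x = -100) to head (x = +100); y across the head.
- brush_end (a point): Centre of the butt of the brush's handle (x = -100 on the tool).
- bowl: Blue melamine bowl, 140 across, 60 tall; bystander; origin under its centre.
- glassjar: Round clear glass jar with screw lid, 76 across, 95 tall; bystander; origin under its centre.
- press: Round iron burger press with a wooden bow handle, 116 across, 51 tall; bystander; origin under its centre.
Things that resemble listed ones, but are neither listed nor needed, are in the scene too. What is shaped like the opener but green or yellow is not meant.

How it is judged:
On the way:
1. the cup stands upright, mouth up, on the high step, at rest (angle between cup's own x axis and vertical below 0.12 rad and x of cup in the frame of caddy between 0 and 0.1 m and y of cup in the frame of caddy between -0.125 and 0.125 m and z of cup in the frame of caddy between 0.109 and 0.121 m and linear speed of cup below 0.03 m/s), for 0.3 s.
At the end, for the whole second after the job is handed in: Cup stands mouth up (within 0.12 rad), its middle over the high step; each jar present stands lid up (0.12 rad), its middle over the low step; each tool present has its handle butt in the lower half of the cup, head up, leaning under 0.8 rad; all at rest (0.03 m/s), released (all of step 1 and angle between each of jar1, jar2, jar3's own x axis and vertical below 0.12 rad and x of jar1 in the frame of caddy between -0.1 and 0 m and y of jar1 in the frame of caddy between -0.125 and 0.125 m and z of jar1 in the frame of caddy between 0.059 and 0.071 m and linear speed of each of jar1, jar2, jar3, spatula, opener, brush below 0.03 m/s and x of jar2 in the frame of caddy between -0.1 and 0 m and y of jar2 in the frame of caddy between -0.125 and 0.125 m and z of jar2 in the frame of caddy between 0.059 and 0.071 m and x of jar3 in the frame of caddy between -0.1 and 0 m and y of jar3 in the frame of caddy between -0.125 and 0.125 m and z of jar3 in the frame of caddy between 0.059 and 0.071 m and x of spatula_end in the frame of cup between -0.05 and 0 m and y of spatula_end in the frame of cup between -0.032 and 0.032 m and z of spatula_end in the frame of cup between -0.032 and 0.032 m and angle between each of spatula, opener, brush's own x axis and vertical below 0.8 rad and x of opener_end in the frame of cup between -0.05 and 0 m and y of opener_end in the frame of cup between -0.032 and 0.032 m and z of opener_end in the frame of cup between -0.032 and 0.032 m and x of brush_end in the frame of cup between -0.05 and 0 m and y of brush_end in the frame of cup between -0.032 and 0.032 m and z of brush_end in the frame of cup between -0.032 and 0.032 m); the robot touches nothing.
It fails at once if the bowl is shifted by more than 40 mm (distance of bowl from where it was at the start of the episode above 0.04 m).
It fails at once if the big glass jar is shifted by more than 40 mm (distance of glassjar from where it was at the start of the episode above 0.04 m).
It fails at once if the burger press is shifted by more than 40 mm (distance of press from where it was at the start of the episode above 0.04 m).
Of jar1, jar2, jar3 only 2 to 3 are there at a start; the rules pass over those that are not, and their reading is None.
Of spatula, opener, brush only 2 to 3 are there at a start; the rules pass over those that are not, and their reading is None.
At some moment in a run one of jar1, jar2, jar3 may be knocked a few centimetres aside while the robot is not near it.
Once in a run the grip may slacken for a moment while it holds something.
It also fails if it takes over 210 s, if anything falls off the work surface, if the arm or the gripper's body presses on something with over 40 N, if the wrist force passes 120 N, or if a joint passes its speed limit or range.

## Robot

A 6-joint arm with a two-finger parallel gripper is mounted at the origin on the work surface. World frame = base frame: x ahead of the robot, y to its left, z up, the work surface at z = 0. Lengths are in m, angles in rad, forces in N, time in s.
With the tool pointing down it reaches from about 0.3 to 0.75 m from the base axis. Payload 8.5 kg.
Tool frame: the origin (TCP) lies midway between the tips of the shut fingers; the grasp point (between the pads) lies 19 mm behind it; z points along the fingers, y is the line along which they close (so a half turn about z gives the same grasp; the last joint's range is limited). The gripper opens to 85 mm and grips with 20 to 120 N. Pads are 22 mm wide; open, the fingers measure 114 mm over their backs; the gripper's body (76 mm by 85 mm) begins 54 mm behind the grasp point. The pads swing forward as they close: fully open they stand 13 mm farther back than shut.
Start: joints at [0.971, 0.381, 1.297, -0, 1.464, -0.215], TCP at [0.206, 0.51, 0.231] pointing down, gripper open.
Joint ranges: [-3.11, 3.11], [-0.89, 2.33], [0.22, 2.48], [-1.42, 4.56], [0.17, 2.85], [-2.88, 2.88]. Speed limits (rad/s): [2.39, 2.39, 3.14, 3.14, 3.14, 3.14].

## Interface

Orientations are given as a unit quaternion [w, x, y, z].
In Python, from workcell import * gives the robot as it stands.
- The arm moves only by the tool carry_out, never from a script. Its argument "steps" is a list that holds one entry, the list of rows, each a list of 7 numbers: the shift along the world's x, y, z scaled (see below), then the turn, a rotation vector about the world's x, y, z scaled (see below), then the closure, from -1 (fully open) to 1 (shut). In form: [[[tx, ty, tz, wx, wy, wz, gripper], ...]]. A call has 1 to 5 rows; each row is the pose to reach, as a shift and turn from the pose commanded when the call began; what a row does not reach only later rows make up. The controller multiplies each number of a shift by 300 mm and each number of a turn by pi/4 rad. A row lasts 1/8 s, in which the tool goes at most 62.5 mm and 10.7 degrees, less where a joint would pass 70% of its speed; a pose out of reach is approached as far as the arm can. A call with a number of a shift or a turn outside -1 to 1 is refused whole. A call with a gripper value outside its range is refused whole. The fingers move at their own pace and stop on an object; "squeeze" is the grip in N (left out, the last holds). Time passes only in rows, so rows that repeat a pose let the fingers close. It gives the time, the measured TCP pose, the force, the opening and the grip force at its end, in the units of the state.
- get_obs(): the state, without advancing time (a new reading comes with each control period).
- snapshot(name): name is "scene" or "side" or "wrist"; returns the picture (384x512x3 uint8, red, green, blue); there is no depth.
- camera_info(name): a dict with "camera_matrix" (3x3 intrinsics, pixels), "camera_from_world" (4x4, takes a point from world to camera coordinates). Camera axes: x right, y up, looking along -z (the intrinsics and any distortion apply to the point x, -y, -z); pixel columns grow to the right and rows downward; lengths in m; the calibration is good to about 2 mm. The wrist camera is an equidistant fisheye: a pixel r from the principal point sees the ray r / f radians off the axis. A picture is of the moment at which its call begins: read the wrist's pose just before it. camera_info takes no time and is no camera call; for the wrist camera it gives the pose at the moment of the call.
- finish_job(): hands the job in; it is judged then, once.
The state is a dict: "t": time; "qpos": joint angles; "joint_vel": joint speeds; "effort": joint torques, N m; "eef_pos": TCP position; "eef_rot": TCP orientation; "force": force on the tool from outside, world axes, zero at the start; "torque": the same for the moment, N m; "grip_width": finger opening in m; "finger_force": force on a finger pad.
Only numpy, scipy, OpenCV 4.12 (cv2) and the standard library are available. Lean on these libraries where they do the work, as an engineer would, in place of code of your own. Each camera call takes 0.05 s, during which the arm holds its last target. There are 200 camera calls.

## Working session

There is one attempt and no reset: what is moved stays moved. The work goes in short steps, Python scripts to look and compute and a tool call to move; the robot and the scene stay as the last step left them, time stands still between calls to the robot, and variables do not carry over. Pictures are saved under pics/ and viewed, at most 14 in all, crops included, and the job is handed in when it is done.

Besides the shell and the picture viewer there is one more tool, called after ">>>" by a JSON object that holds its "op" and its "data", one argument or row to a line. carry_out: Moves the arm, as the interface text tells. Shifts and turns lie within -1 to 1; 1 stands for 300 mm of shift or pi/4 rad of turn. Its arguments: {"type":"object","properties":{"steps":{"type":"array","items":{"type":"array","items":{"type":"array","items":{"type":"number"}}}},"squeeze":{"type":"number"}},"required":["steps"]}

```bash
ls; mkdir -p pics; python3 - <<'E'
from workcell import *
import cv2,numpy as np
print(get_obs())
for n in ("scene","side","wrist"):
    im=snapshot(n); cv2.imwrite(f"pics/{n}0.png",im[:,:,::-1]); c=camera_info(n)
    print(n,np.round(c["camera_matrix"],1).tolist(),np.round(c["camera_from_world"],3).tolist(),[k for k in c])
a=[cv2.resize(cv2.imread(f"pics/{n}0.png"),(800,600),interpolation=cv2.INTER_CUBIC) for n in ("scene","side")]
for n,i in zip("ab",a): cv2.imwrite(f"pics/big_{n}.png",i)
E
```

```text
pics
{'t': 0.0, 'qpos': array([ 9.70692741e-01,  3.81180336e-01,  1.29828264e+00,  2.91285006e-05,
        1.46358094e+00, -2.15292127e-01]), 'joint_vel': array([-2.22116642e-04, -7.44753700e-04, -1.10865499e-03, -2.78369189e-04,
        5.91103942e-05,  6.77175674e-04]), 'effort': array([ 1.04470153e-03, -4.48460770e+01, -2.31279176e+01, -7.44335443e-05,
        4.84491597e-03, -4.23005042e-05]), 'eef_pos': array([0.20628071, 0.50953065, 0.23071281]), 'eef_rot': array([-3.01002373e-04,  1.91222273e-01,  9.81546492e-01, -6.60412535e-04]), 'force': array([ 0.57681579, -0.30417273, -0.79620656]), 'torque': array([ 0.01600832, -0.02108018, -0.02245484]), 'finger_force': 0.0, 'grip_width': 0.08525654373542954}
scene [[444.8, 0.0, 257.8], [0.0, 444.8, 191.4], [0.0, 0.0, 1.0]] [[0.519, 0.854, 0.014, -0.305], [-0.652, 0.386, 0.653, 0.277], [0.553, -0.348, 0.757, -1.742], [0.0, 0.0, 0.0, 1.0]] ['camera_matrix', 'camera_from_world']
side [[414.4, 0.0, 256.1], [0.0, 414.4, 192.4], [0.0, 0.0, 1.0]] [[0.878, -0.478, -0.017, -0.443], [0.329, 0.578, 0.747, -0.221], [-0.347, -0.662, 0.664, -1.176], [0.0, 0.0, 0.0, 1.0]] ['camera_matrix', 'camera_from_world']
wrist [[297.3, 0.0, 252.3], [0.0, 297.3, 189.4], [0.0, 0.0, 1.0]] [[0.374, 0.927, -0.0, -0.55], [-0.896, 0.361, -0.26, 0.033], [-0.241, 0.098, 0.966, -0.377], [0.0, 0.0, 0.0, 1.0]] ['camera_matrix', 'camera_from_world']
```

View pics/big_a.png

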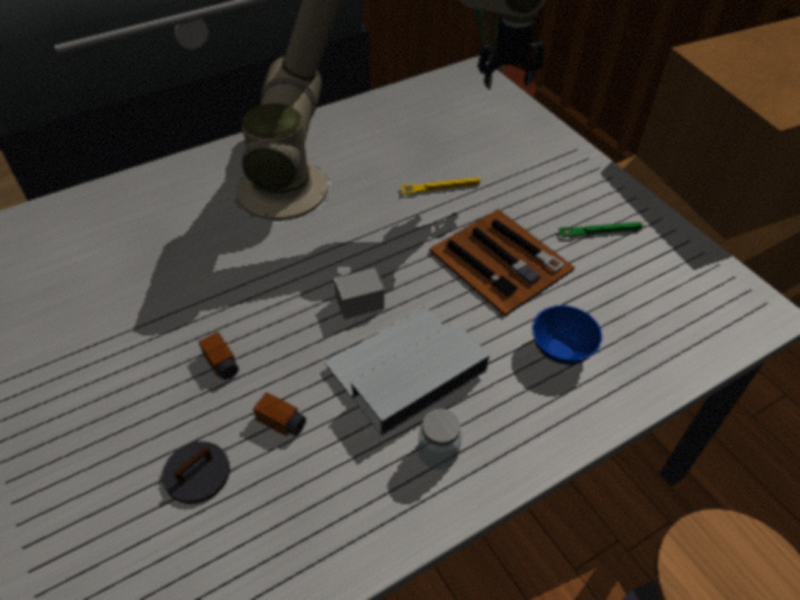

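View pics/big_b.png

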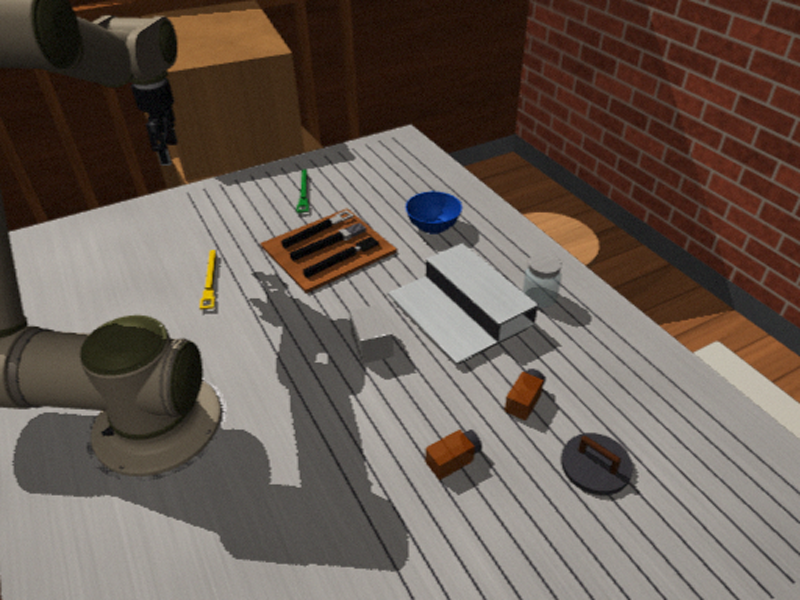

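The scene picture shows two brown jars (big-px (219,354), (278,413)), the cup (360,292), the caddy (410,367) and three tools on the board (brush, spatula and opener at about (480,265), (505,255), (527,245)). The side view agrees: jars at (452,453) and (525,393), cup at (372,335). Next I triangulate.

```bash
cat > h.py <<'E'
from workcell import *
import cv2,numpy as np
from scipy.spatial.transform import Rotation as R
def info(n):
    c=camera_info(n); return np.array(c["camera_matrix"]),np.array(c["camera_from_world"])
def ray(n,px,ci=None):
    K,T=ci or info(n); u=(np.array(px,float)-K[:2,2])/K[0,0]
    if n=="wrist":
        r=np.hypot(*u); s=np.sin(r)/max(r,1e-9); d=np.array([u[0]*s,-u[1]*s,-np.cos(r)])
    else: d=np.array([u[0],-u[1],-1])
    d/=np.linalg.norm(d); return -T[:3,:3].T@T[:3,3], T[:3,:3].T@d
def onplane(n,px,z,ci=None):
    o,d=ray(n,px,ci); return o+d*(z-o[2])/d[2]
def tri(a,b):
    (o1,d1),(o2,d2)=a,b
    s=np.linalg.lstsq(np.stack([d1,-d2],1),o2-o1,rcond=None)[0]
    p,q=o1+s[0]*d1,o2+s[1]*d2; return (p+q)/2,np.linalg.norm(p-q)
def proj(n,p,ci=None):
    K,T=ci or info(n); c=T[:3,:3]@np.array(p)+T[:3,3]; v=np.array([c[0],-c[1]])/-c[2]
    if n=="wrist":
        r=np.hypot(*v); v=v*(np.arctan(r)/max(r,1e-9))
    return K[0,0]*v+K[:2,2]
def grab(n,f):
    im=snapshot(n)[:,:,::-1].copy(); cv2.imwrite(f"pics/{f}.png",im); return im
E
python3 - <<'E'
from h import *
np.set_printoptions(precision=3,suppress=True)
S=1.5625
P={ # big scene px, big side px
"caddyLowFrontA":((327,371),(457,360)),"caddyHighBackL":((487,359),(535,312)),
"caddyhighbackfar":((430,313),(460,247)),
"board_c1":((431,254),(262,246)),"board_c2":((498,211),(341,210)),"board_c3":((572,267),(396,250)),
"brush_butt":((450,243),(305,275)),"brush_tip":((514,291),(377,242)),
"spat_butt":((475,229),(292,258)),"spat_tip":((537,279),(362,229)),
"open_butt":((493,222),(284,244)),"open_tip":((562,270),(352,212)),
"glass_lid":((440,422),(545,267)),"press":((196,472),(597,465)),"bowl":((567,335),(434,212)),
"cup":((360,292),(372,335)),"jarA":((219,354),(452,453)),"jarB":((278,413),(525,393)),"jarB_lid":((295,423),(537,378)),"jarA_lid":((229,366),(472,442))}
for k,(a,b) in P.items():
    a=np.array(a)/S;b=np.array(b)/S
    print(k,*tri(ray("scene",a),ray("side",b)),onplane("scene",a,0.02)[:2],onplane("side",b,0.02)[:2])
E
```

```text
caddyLowFrontA [ 0.553 -0.151  0.008] 0.01302158774468474 [ 0.566 -0.161] [ 0.546 -0.153]
caddyHighBackL [ 0.765 -0.004  0.044] 0.2123835129545221 [0.702 0.126] [ 0.76  -0.117]
caddyhighbackfar [0.644 0.015 0.156] 0.021933399100457458 [0.545 0.092] [0.746 0.15 ]
board_c1 [0.349 0.246 0.043] 0.14368155144740452 [0.4   0.188] [0.341 0.387]
board_c2 [0.494 0.275 0.156] 0.043198511425194173 [0.36  0.405] [0.568 0.432]
board_c3 [0.635 0.352 0.004] 0.15833398826182185 [0.594 0.437] [0.61  0.214]
brush_butt [0.39  0.245 0.015] 0.005576775116836992 [0.392 0.245] [0.389 0.235]
brush_tip [0.588 0.277 0.017] 0.011966891693508407 [0.585 0.282] [0.585 0.265]
spat_butt [0.386 0.317 0.018] 0.009614459098915768 [0.384 0.321] [0.386 0.307]
spat_tip [0.582 0.346 0.013] 0.009384543055772836 [0.583 0.347] [0.578 0.33 ]
open_butt [0.389 0.368 0.022] 0.0036450554928632883 [0.386 0.372] [0.389 0.368]
open_tip [0.589 0.413 0.019] 0.001040602661486537 [0.59  0.412] [0.588 0.41 ]
glass_lid [ 0.81  -0.065  0.089] 0.011973519474104756 [ 0.774 -0.034] [ 0.872 -0.008]
press [ 0.63  -0.457  0.003] 0.004594118408034672 [ 0.639 -0.455] [ 0.62  -0.467]
bowl [0.751 0.283 0.043] 0.007572835924365796 [0.737 0.302] [0.768 0.306]
cup [ 0.429 -0.014  0.029] 0.00910105069881659 [ 0.418 -0.005] [ 0.434 -0.011]
jarA [ 0.423 -0.329  0.022] 0.005174770464568452 [ 0.42  -0.326] [ 0.424 -0.33 ]
jarB [ 0.607 -0.285  0.024] 0.003857386640729567 [ 0.604 -0.282] [ 0.61  -0.284]
jarB_lid [ 0.646 -0.268  0.029] 0.0053809903387603275 [ 0.639 -0.264] [ 0.652 -0.266]
jarA_lid [ 0.463 -0.325  0.024] 0.009798145947515512 [ 0.457 -0.32 ] [ 0.466 -0.328]
```

>>> {"op": "carry_out", "data": {
  "steps": [
    [[0.5,-0.87,0.4,0,0,0.49,-1],[0.5,-0.87,0.4,0,0,0.49,-1],[0.5,-0.87,0.4,0,0,0.49,-1],[0.5,-0.87,0.4,0,0,0.49,-1],[0.5,-0.87,0.4,0,0,0.49,-1]]
  ]
}}

```text
t: 0.78
eef_pos: [0.3476, 0.2633, 0.3446]
eef_rot: [-0.0, -0.0, 1.0, -0.0]
force: [0.8, 1.2, 0.9]
grip_width: 0.0855
finger_force: 0.0
```

>>> {"op": "carry_out", "data": {
  "steps": [
    [[0.4,-0.85,0.3,0,0,0,-1],[0.4,-0.85,0.3,0,0,0,-1],[0.4,-0.85,0.3,0,0,0,-1],[0.4,-0.85,0.3,0,0,0,-1],[0.4,-0.85,0.3,0,0,0,-1]]
  ]
}}

```text
t: 1.4
eef_pos: [0.4678, 0.0077, 0.4343]
eef_rot: [-0.0, 0.001, 1.0, -0.0]
force: [-0.0, 0.5, 0.3]
grip_width: 0.0858
finger_force: 0.0
```

```bash
python3 - <<'E'
from h import *
o=get_obs();print(o["eef_pos"],o["eef_rot"],o["t"]); ci=info("wrist")
im=grab("wrist","w1"); np.savez("pics/w1.npz",K=ci[0],T=ci[1])
cv2.imwrite("pics/w1b.png",cv2.resize(im,(800,600),interpolation=cv2.INTER_CUBIC))
for p in [(.4,-.3,0),(.43,0,0.03),(.63,0,0.07),(.5,.3,.02)]: print(proj("wrist",p)*1.5625)
E
```

```text
[0.46778033 0.00768464 0.43429044] [-3.69270829e-05  7.70308797e-04  9.99999702e-01 -1.81133137e-05] 1.4
[165.41726115 181.98453531]
[389.73999265 196.54974642]
[390.3213626  369.43033377]
[618.37663494 256.44748462]
```

View pics/w1b.png

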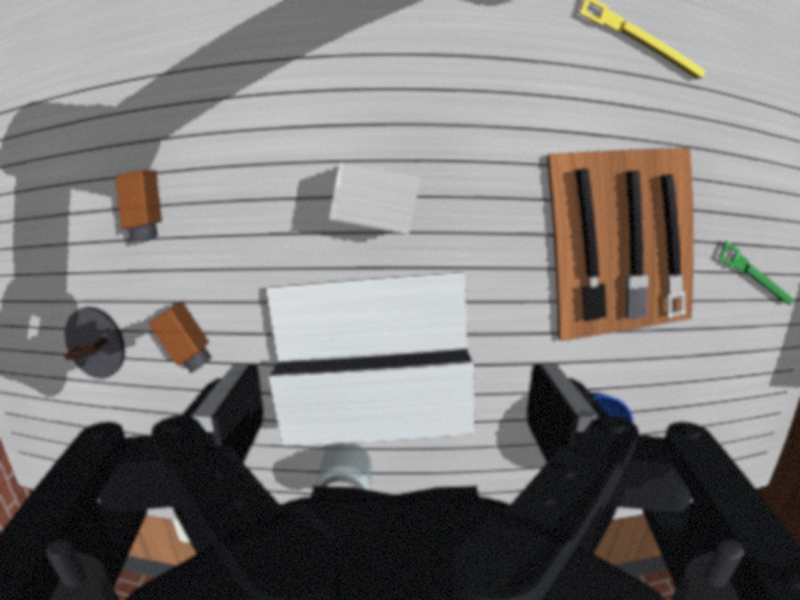

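```bash
python3 - <<'E'
from h import *
np.set_printoptions(precision=3,suppress=True)
w=cv2.imread("pics/w1.png");s=cv2.imread("pics/scene0.png");d=cv2.imread("pics/side0.png")
def cr(im,cx,cy,h,out=300):
    x,y=int(cx/1.5625),int(cy/1.5625); x=max(h,x);c=im[y-h:y+h,x-h:x+h]; c=cv2.normalize(c,None,0,255,cv2.NORM_MINMAX)
    c=cv2.resize(c,(out,out),interpolation=cv2.INTER_CUBIC)
    cv2.putText(c,f"{x-h},{y-h} s{out/(2*h):.2f}",(5,295),0,.5,(0,0,255),1); return c
a=np.hstack([cr(w,375,200,36),cr(s,360,292,30)]);b=np.hstack([cr(d,373,335,30),cr(w,165,250,60)])
cv2.imwrite("pics/c1.png",np.vstack([a,b]))
z=np.load("pics/w1.npz");ci=(z["K"],z["T"])
f=lambda x,y,zz:onplane("wrist",(x/1.5625,y/1.5625),zz,ci)
for n,x,y,zz in [("lowFR",267,288,.02),("lowFL",464,273,.02),("hiFR",272,377,.07),("hiFL",472,362,.07),("hiBR",282,444,.07),("hiBL",474,432,.07),
 ("bd",549,155,.012),("bd",690,149,.012),("bd",560,339,.012),("bd",692,318,.012),
 ("spb",582,170,.03),("sph",594,318,.02),("brb",633,172,.03),("brh",637,317,.025),("opb",667,176,.03),("oph",677,317,.02),("press",95,342,.02),("bowl",610,405,.06),("glass",345,450,.09)]: print(n,f(x,y,zz)[:2])
E
```

```text
lowFR [ 0.54  -0.152]
lowFL [0.521 0.095]
hiFR [ 0.64  -0.141]
hiFL [0.619 0.102]
hiBR [ 0.738 -0.138]
hiBL [0.717 0.111]
bd [0.372 0.201]
bd [0.343 0.418]
bd [0.613 0.233]
bd [0.587 0.452]
spb [0.388 0.239]
sph [0.581 0.277]
brb [0.385 0.313]
brh [0.579 0.343]
opb [0.385 0.367]
oph [0.582 0.417]
press [ 0.622 -0.439]
bowl [0.694 0.303]
glass [ 0.73  -0.052]
```

View pics/c1.png

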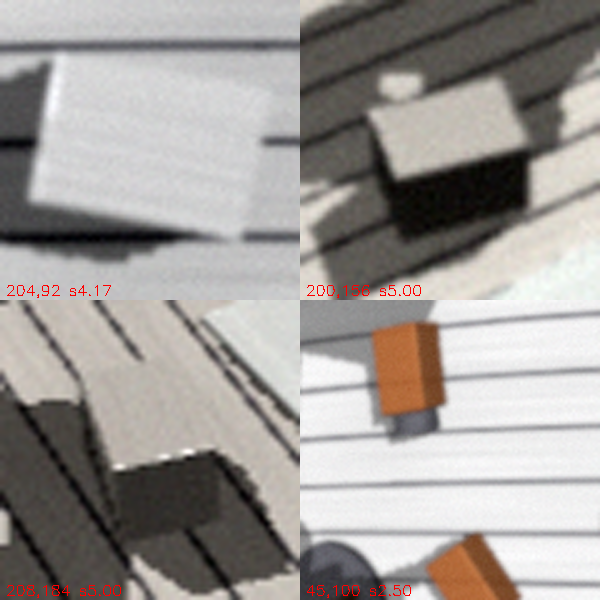

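The overhead view gives the caddy (corners consistent with 200x250, yaw about 4.5°), the board and the tools, with all heads towards +x. Left to right in the picture they are the dark blade, the grey brush and the chrome opener. The crops don't show which way the cup's mouth points, so I tilt the wrist from both sides, which also shows how joint 4 behaves.

>>> {"op": "carry_out", "data": {
  "steps": [
    [[-0.1,-0.8,-0.1,0.8,0,0,-1],[-0.1,-0.8,-0.1,0.8,0,0,-1],[-0.1,-0.8,-0.1,0.8,0,0,-1],[-0.1,-0.8,-0.1,0.8,0,0,-1],[-0.1,-0.8,-0.1,0.8,0,0,-1]]
  ]
}}

```text
t: 2.08
eef_pos: [0.4366, -0.2348, 0.4005]
eef_rot: [-0.001, 0.004, 0.95, 0.312]
force: [0.4, 1.4, -0.2]
grip_width: 0.0853
finger_force: 0.0
```

```bash
python3 - <<'E'
from h import *
np.set_printoptions(precision=3,suppress=True)
o=get_obs();print(o["eef_pos"],o["eef_rot"],o["qpos"]); ci=info("wrist")
im=grab("wrist","w2"); np.savez("pics/w2.npz",K=ci[0],T=ci[1]); print(proj("wrist",(.43,-.014,.03)))
E
```

```text
[ 0.437 -0.235  0.4  ] [-0.001  0.004  0.95   0.312] [-0.929  0.395  0.94   0.486  2.278 -2.26 ]
[229.408 142.578]
```

>>> {"op": "carry_out", "data": {
  "steps": [
    [[0,0.9,0,-1,0,0,-1],[0,0.9,0,-1,0,0,-1],[0,0.9,0,-1,0,0,-1],[0,0.9,0,-1,0,0,-1],[0,0.9,0,-1,0,0,-1]]
  ]
}}

```text
t: 2.75
eef_pos: [0.4355, 0.0442, 0.4056]
eef_rot: [0.003, -0.003, 0.997, -0.08]
force: [-0.2, -0.1, 0.1]
grip_width: 0.0859
finger_force: 0.0
```

>>> {"op": "carry_out", "data": {
  "steps": [
    [[0,0.7,0,-0.7,0,0,-1],[0,0.7,0,-0.7,0,0,-1],[0,0.7,0,-0.7,0,0,-1],[0,0.7,0,-0.7,0,0,-1],[0,0.7,0,-0.7,0,0,-1]]
  ]
}}

```text
t: 3.38
eef_pos: [0.4358, 0.2535, 0.4035]
eef_rot: [0.001, -0.003, 0.938, -0.346]
force: [0.7, -1.0, 0.3]
grip_width: 0.0854
finger_force: 0.0
```

```bash
python3 - <<'E'
from h import *
np.set_printoptions(precision=3,suppress=True)
o=get_obs();print(o["eef_pos"],o["eef_rot"],o["qpos"]); ci=info("wrist")
im=grab("wrist","w3"); np.savez("pics/w3.npz",K=ci[0],T=ci[1]); print(proj("wrist",(.43,-.014,.03)))
a=cv2.imread("pics/w2.png")
cv2.imwrite("pics/c2.png",cv2.resize(np.hstack([a,im]),(800,300),interpolation=cv2.INTER_AREA))
E
```

```text
[0.436 0.254 0.403] [ 0.001 -0.003  0.938 -0.346] [ 0.574  0.439  0.893 -0.696  2.116 -1.283]
[271.462 140.224]
```

View pics/c2.png

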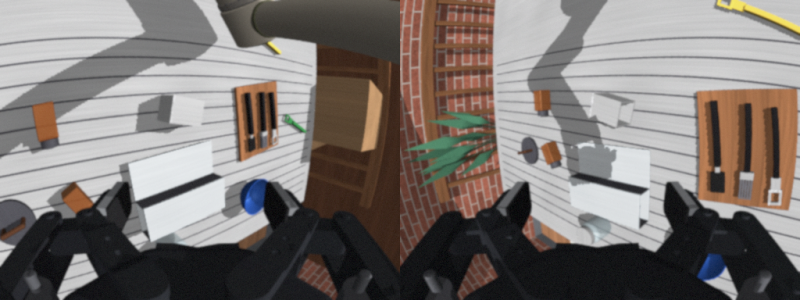

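```bash
python3 - <<'E'
from h import *
a=cv2.imread("pics/w2.png")[107:177,189:279];b=cv2.imread("pics/w3.png")[105:175,226:316]
f=lambda c:cv2.resize(cv2.normalize(c,None,0,255,cv2.NORM_MINMAX),(400,311),interpolation=cv2.INTER_CUBIC)
cv2.imwrite("pics/c3.png",np.hstack([f(a),f(b)]))
E
```

```text
(no output)
```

View pics/c3.png

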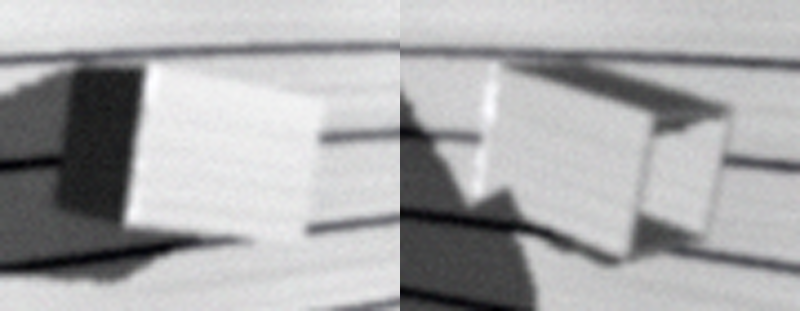

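The right crop shows the open mouth with a rim frame and interior at the cup's +y end, and the left crop shows the closed bottom at -y. Next I compute the cup pose and the move to it.

```bash
cat >> h.py <<'E'
np.set_printoptions(precision=3,suppress=True)
def Rd(phi,tilt=0):  # degrees: closing axis heading, tilt about it (90 = fingers level)
    p=np.radians(phi); y=np.array([np.cos(p),np.sin(p),0]); z=np.array([0,0,-1.])
    return R.from_rotvec(y*np.radians(tilt))*R.from_matrix(np.stack([np.cross(y,z),y,z],1))
def cur():
    o=get_obs(); q=o["eef_rot"]; return o["eef_pos"],R.from_quat([q[1],q[2],q[3],q[0]]),o
def plan(pos,phi,tilt=0):
    p,r,o=cur(); w=(Rd(phi,tilt)*r.inv()).as_rotvec()/(np.pi/4); s=(np.array(pos)-p)/.3
    print("at",p,"q",o["qpos"],"shift",s,"turn",w,"F",o["force"],"grip",o["grip_width"],o["finger_force"],"t",o["t"])
E
python3 - <<'E'
from h import *
def L(f): z=np.load(f);return z["K"],z["T"]
c2,c3=L("pics/w2.npz"),L("pics/w3.npz");k=400/90
A=[(148,65),(125,225),(303,240),(325,100)];B=[(90,65),(75,200),(228,258),(250,115)]
PA=[onplane("wrist",(189+x/k,107+y/k),.064,c2) for x,y in A];PB=[onplane("wrist",(226+x/k,105+y/k),.064,c3) for x,y in B]
for P in (PA,PB):
    P=np.array(P)[:,:2]; print(P, "c",P.mean(0),"sides",np.linalg.norm(np.roll(P,-1,0)-P,axis=1)); v=P[2]+P[3]-P[0]-P[1];print("mouth heading",np.degrees(np.arctan2(v[1],v[0])))
for i in range(4): print(tri(ray("wrist",(189+A[i][0]/k,107+A[i][1]/k),c2),ray("wrist",(226+B[i][0]/k,105+B[i][1]/k),c3)))
plan((.43,0,.25),-10)
E
```

```text
[[ 0.387 -0.051]
 [ 0.45  -0.063]
 [ 0.465  0.025]
 [ 0.405  0.037]] c [ 0.427 -0.013] sides [0.064 0.09  0.062 0.09 ]
mouth heading 79.22433731668103
[[ 0.389 -0.05 ]
 [ 0.451 -0.059]
 [ 0.467  0.028]
 [ 0.406  0.037]] c [ 0.428 -0.011] sides [0.063 0.088 0.062 0.089]
mouth heading 78.92970203905443
(array([ 0.388, -0.051,  0.063]), np.float64(0.0016074524936666508))
(array([ 0.451, -0.062,  0.061]), np.float64(0.0013143950574043626))
(array([0.467, 0.027, 0.062]), np.float64(0.0020113027207967773))
(array([0.406, 0.037, 0.064]), np.float64(0.0014417393870780025))
at [0.436 0.252 0.404] q [ 0.571  0.437  0.894 -0.696  2.116 -1.283] shift [-0.02  -0.839 -0.514] turn [ 0.659 -0.779 -2.124] F [-0.954 -1.44  -0.043] grip 0.0852786855032252 0.0 t 3.425
```

>>> {"op": "carry_out", "data": {
  "steps": [
    [[0,-0.28,-0.17,0.22,-0.26,-0.71,-1],[0,-0.28,-0.17,0.22,-0.26,-0.71,-1],[0,-0.28,-0.17,0.22,-0.26,-0.71,-1],[0,-0.28,-0.17,0.22,-0.26,-0.71,-1]]
  ]
}}

```text
t: 3.92
eef_pos: [0.4366, 0.1644, 0.3544]
eef_rot: [0.0, 0.295, 0.923, -0.248]
force: [-0.1, 0.3, -0.0]
grip_width: 0.0852
finger_force: 0.0
```

>>> {"op": "carry_out", "data": {
  "steps": [
    [[0,-0.28,-0.17,0.22,-0.26,-0.71,-1],[0,-0.28,-0.17,0.22,-0.26,-0.71,-1],[0,-0.28,-0.17,0.22,-0.26,-0.71,-1],[0,-0.28,-0.17,0.22,-0.26,-0.71,-1]]
  ]
}}

```text
t: 4.42
eef_pos: [0.4364, 0.0806, 0.3033]
eef_rot: [-0.0, 0.559, 0.819, -0.128]
force: [0.2, 0.5, 0.2]
grip_width: 0.0856
finger_force: 0.0
```

>>> {"op": "carry_out", "data": {
  "steps": [
    [[0,-0.28,-0.17,0.22,-0.26,-0.71,-1],[0,-0.28,-0.17,0.22,-0.26,-0.71,-1],[0,-0.28,-0.17,0.22,-0.26,-0.71,-1],[0,-0.28,-0.17,0.22,-0.26,-0.71,-1],[0,-0.28,-0.17,0.22,-0.26,-0.71,-1]]
  ]
}}

```text
t: 5.05
eef_pos: [0.4368, -0.0021, 0.2518]
eef_rot: [-0.001, 0.768, 0.641, 0.002]
force: [0.9, 0.9, -0.5]
grip_width: 0.0858
finger_force: 0.0
```

```bash
python3 -c "
from h import *
plan((.431,.006,.013),-11)"
```

```text
at [ 0.437 -0.002  0.252] q [-0.28   0.163  1.548  0.005  1.43  -0.101] shift [-0.019  0.027 -0.796] turn [-0.006  0.003 -0.015] F [ 0.929  0.914 -0.512] grip 0.0858046332645581 0.0 t 5.05
```

>>> {"op": "carry_out", "data": {
  "steps": [
    [[-0.02,0.03,-0.2,0,0,-0.015,-1],[-0.02,0.03,-0.4,0,0,-0.015,-1],[-0.02,0.03,-0.6,0,0,-0.015,-1],[-0.02,0.03,-0.7,0,0,-0.015,-1],[-0.02,0.03,-0.79,0,0,-0.015,-1]]
  ]
}}

```text
t: 5.68
eef_pos: [0.4314, 0.0076, 0.0128]
eef_rot: [-0.002, 0.771, 0.637, 0.002]
force: [1.5, -0.1, 0.5]
grip_width: 0.0857
finger_force: 0.0
```

>>> {"op": "carry_out", "data": {
  "steps": [
    [[0,0,0,0,0,0,-1],[0,0,0,0,0,0,1],[0,0,0,0,0,0,1],[0,0,0,0,0,0,1],[0,0,0,0,0,0,1]]
  ],
  "squeeze": 70
}}

```text
t: 6.3
eef_pos: [0.4322, 0.007, 0.0153]
eef_rot: [-0.001, 0.772, 0.636, 0.003]
force: [2.3, 2.4, 7.1]
grip_width: 0.0635
finger_force: 77.7
```

>>> {"op": "carry_out", "data": {
  "steps": [
    [[0,0,0,0,0,0,1],[0,0,0,0,0,0,1],[0,0,0.1,0,0,0,1],[0,0,0.3,0,0,0,1],[0,0,0.5,0,0,0,1]]
  ]
}}

```text
t: 6.92
eef_pos: [0.4304, 0.0072, 0.166]
eef_rot: [-0.002, 0.772, 0.636, 0.002]
force: [1.1, -0.1, -5.7]
grip_width: 0.0631
finger_force: 81.2
```

```bash
python3 -c "
from h import *
plan((.6,.0,.25),4.6,90)"
```

```text
at [0.43  0.007 0.166] q [-0.263  0.241  1.718  0.006  1.184 -0.072] shift [ 0.565 -0.024  0.28 ] turn [ 1.995 -0.113  0.273] F [ 1.141 -0.121 -5.745] grip 0.0630995409376388 81.24044895172119 t 6.925
```

>>> {"op": "carry_out", "data": {
  "steps": [
    [[0.2,0,0.1,0.67,-0.04,0.09,1],[0.2,0,0.1,0.67,-0.04,0.09,1],[0.2,0,0.1,0.67,-0.04,0.09,1],[0.2,0,0.1,0.67,-0.04,0.09,1]]
  ]
}}

```text
t: 7.42
eef_pos: [0.4908, 0.0056, 0.1931]
eef_rot: [-0.193, 0.723, 0.638, 0.179]
force: [-0.7, -0.4, -6.8]
grip_width: 0.0633
finger_force: 81.5
```

>>> {"op": "carry_out", "data": {
  "steps": [
    [[0.2,0,0.1,0.67,-0.04,0.09,1],[0.2,0,0.1,0.67,-0.04,0.09,1],[0.2,0,0.1,0.67,-0.04,0.09,1],[0.2,0,0.1,0.67,-0.04,0.09,1]]
  ]
}}

```text
t: 7.92
eef_pos: [0.5509, 0.0069, 0.2222]
eef_rot: [-0.371, 0.623, 0.598, 0.342]
force: [0.7, -0.2, -5.5]
grip_width: 0.0631
finger_force: 81.7
```

>>> {"op": "carry_out", "data": {
  "steps": [
    [[0.2,0,0.1,0.67,-0.04,0.09,1],[0.2,0,0.1,0.67,-0.04,0.09,1],[0.2,0,0.1,0.67,-0.04,0.09,1],[0.2,0,0.1,0.67,-0.04,0.09,1],[0.2,0,0.1,0.67,-0.04,0.09,1]]
  ]
}}

```text
t: 8.55
eef_pos: [0.6112, 0.008, 0.2551]
eef_rot: [0.52, -0.478, -0.518, -0.482]
force: [-0.6, -1.0, -5.0]
grip_width: 0.0633
finger_force: 82.0
```

```bash
python3 -c "
from h import *
plan((.6725,.061,.18),4.6,90)
s=grab('scene','s2')[130:300,180:400];d=grab('side','d2')[130:300,180:400]
cv2.imwrite('pics/c4.png',cv2.resize(np.hstack([s,d]),(800,310)))"
```

```text
at [0.611 0.008 0.255] q [-0.55   0.823  1.185  1.279  2.134 -0.523] shift [ 0.204  0.177 -0.25 ] turn [-0.008  0.003  0.004] F [-0.566 -1.026 -4.998] grip 0.06325528685295612 82.00249314308167 t 8.55
```

View pics/c4.png

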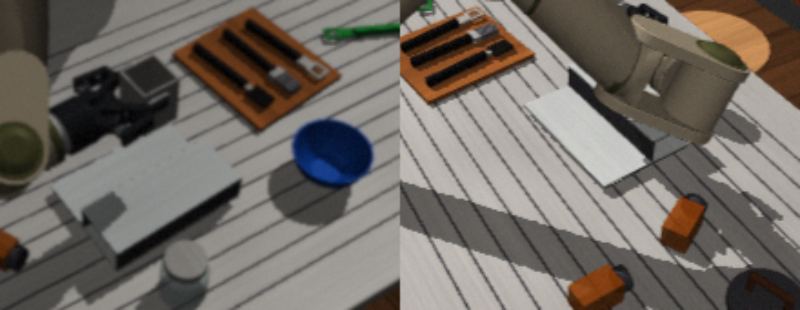

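The picture shows the cup held upright, mouth up, over the caddy. I move it over the high step and lower it.

>>> {"op": "carry_out", "data": {
  "steps": [
    [[0.2,0.18,-0.1,0,0,0,1],[0.2,0.18,-0.2,0,0,0,1],[0.2,0.18,-0.25,0,0,0,1],[0.2,0.18,-0.3,0,0,0,1],[0.2,0.18,-0.35,0,0,0,1]]
  ]
}}

```text
t: 9.28
eef_pos: [0.6712, 0.0601, 0.1492]
eef_rot: [0.52, -0.478, -0.516, -0.484]
force: [0.5, -0.1, -5.4]
grip_width: 0.0634
finger_force: 81.7
```

```bash
python3 -c "
from h import *
plan((.6725,.061,.134),4.6,90)"
```

```text
at [0.671 0.06  0.149] q [-0.442  1.018  1.081  1.302  2.018 -0.59 ] shift [ 0.004  0.003 -0.051] turn [-0.014  0.003  0.007] F [ 0.476 -0.061 -5.412] grip 0.06336784221841596 81.71545386314392 t 9.275
```

>>> {"op": "carry_out", "data": {
  "steps": [
    [[0,0,-0.015,-0.01,0,0,1],[0,0,-0.03,-0.01,0,0,1],[0,0,-0.04,-0.01,0,0,1],[0,0,-0.045,-0.01,0,0,1],[0,0,-0.05,-0.01,0,0,1]]
  ]
}}

```text
t: 9.9
eef_pos: [0.6711, 0.0607, 0.1375]
eef_rot: [0.52, -0.477, -0.518, -0.484]
force: [-4.4, -1.4, 19.5]
grip_width: 0.0636
finger_force: 82.0
```

```bash
python3 -c "
from h import *
plan((.6725,.061,.134),4.6,90)"
```

```text
at [0.671 0.061 0.137] q [-0.441  1.034  1.08   1.292  2.013 -0.61 ] shift [ 0.005  0.001 -0.012] turn [-0.011  0.006  0.004] F [-4.371 -1.406 19.459] grip 0.06359248844641031 81.95972800254822 t 9.9
```

>>> {"op": "carry_out", "data": {
  "steps": [
    [[0,0,0.005,0,0,0,-0.7],[0,0,0.005,0,0,0,-0.9],[0,0,0.005,0,0,0,-1],[0.005,-0.05,0.01,0,0,0,-1],[0.01,-0.15,0.01,0,0,0,-1]]
  ]
}}

```text
t: 10.52
eef_pos: [0.6741, 0.0155, 0.1371]
eef_rot: [0.52, -0.479, -0.518, -0.482]
force: [0.2, -1.1, -0.5]
grip_width: 0.0855
finger_force: 0.0
```

>>> {"op": "carry_out", "data": {
  "steps": [
    [[0.02,-0.2,0.05,0,0,0,-1],[0.02,-0.3,0.2,0,0,0,-1],[0,-0.3,0.5,0,0,0,-1],[-0.1,-0.3,0.7,0,0,0,-1],[-0.1,-0.3,0.7,0,0,0,-1]]
  ]
}}

```text
t: 11.15
eef_pos: [0.6431, -0.075, 0.3503]
eef_rot: [-0.518, 0.479, 0.519, 0.482]
force: [-0.3, 0.1, -0.8]
grip_width: 0.0855
finger_force: 0.0
```

```bash
python3 -c "
from h import *
plan((.5,.26,.25),-79)
s=grab('scene','s3')[130:300,180:400];d=grab('side','d3')[100:270,180:400]
cv2.imwrite('pics/c5.png',cv2.resize(np.hstack([s,d]),(800,310)))"
```

```text
at [ 0.643 -0.075  0.35 ] q [-0.624  0.827  0.862  1.474  2.264 -0.158] shift [-0.477  1.117 -0.334] turn [-1.709  1.311 -1.433] F [-0.317  0.077 -0.792] grip 0.08554286312872107 0.0 t 11.15
```

View pics/c5.png

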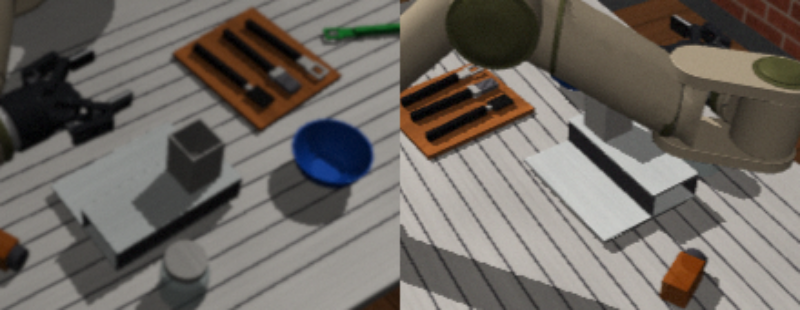

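The cup stands mouth up on the high step. Next come the tools.

>>> {"op": "carry_out", "data": {
  "steps": [
    [[-0.2,0.37,0.0,-0.57,0.44,-0.48,-1],[-0.2,0.37,0.0,-0.57,0.44,-0.48,-1],[-0.2,0.37,0.0,-0.57,0.44,-0.48,-1],[-0.2,0.37,0.0,-0.57,0.44,-0.48,-1]]
  ]
}}

```text
t: 11.75
eef_pos: [0.5837, 0.037, 0.3468]
eef_rot: [-0.382, 0.745, 0.416, 0.355]
force: [-0.0, 0.5, -0.0]
grip_width: 0.0852
finger_force: 0.0
```

>>> {"op": "carry_out", "data": {
  "steps": [
    [[-0.2,0.4,0.0,-0.57,0.44,-0.48,-1],[-0.2,0.4,0.0,-0.57,0.44,-0.48,-1],[-0.2,0.4,0.0,-0.57,0.44,-0.48,-1],[-0.2,0.4,0.0,-0.57,0.44,-0.48,-1]]
  ]
}}

```text
t: 12.25
eef_pos: [0.5237, 0.1578, 0.3472]
eef_rot: [-0.201, 0.923, 0.269, 0.188]
force: [0.4, 0.3, -0.5]
grip_width: 0.0852
finger_force: 0.0
```

>>> {"op": "carry_out", "data": {
  "steps": [
    [[-0.16,0.45,0,-0.57,0.44,-0.48,-1],[-0.16,0.45,0,-0.57,0.44,-0.48,-1],[-0.16,0.45,0,-0.57,0.44,-0.48,-1],[-0.16,0.45,0,-0.57,0.44,-0.48,-1],[-0.16,0.45,0,-0.57,0.44,-0.48,-1]]
  ]
}}

```text
t: 12.88
eef_pos: [0.477, 0.2933, 0.3448]
eef_rot: [0.001, 0.996, 0.092, -0.001]
force: [1.0, -0.6, 0.2]
grip_width: 0.0856
finger_force: 0.0
```

```bash
python3 - <<'E'
from h import *
plan((.5,.31,.3),-79)
ci=info("wrist");im=grab("wrist","w4"); np.savez("pics/w4.npz",K=ci[0],T=ci[1])
cv2.imwrite("pics/w4b.png",cv2.resize(im,(800,600),interpolation=cv2.INTER_CUBIC))
print(onplane("scene",(287.8,208.7),.16))
E
```

```text
at [0.477 0.293 0.345] q [ 0.34   0.35   1.024 -0.001  1.771  1.728] shift [ 0.077  0.056 -0.149] turn [ 0.002 -0.003  0.011] F [ 0.998 -0.611  0.2  ] grip 0.08564467890791923 0.0 t 12.875
[0.683 0.038 0.16 ]
```

View pics/w4b.png

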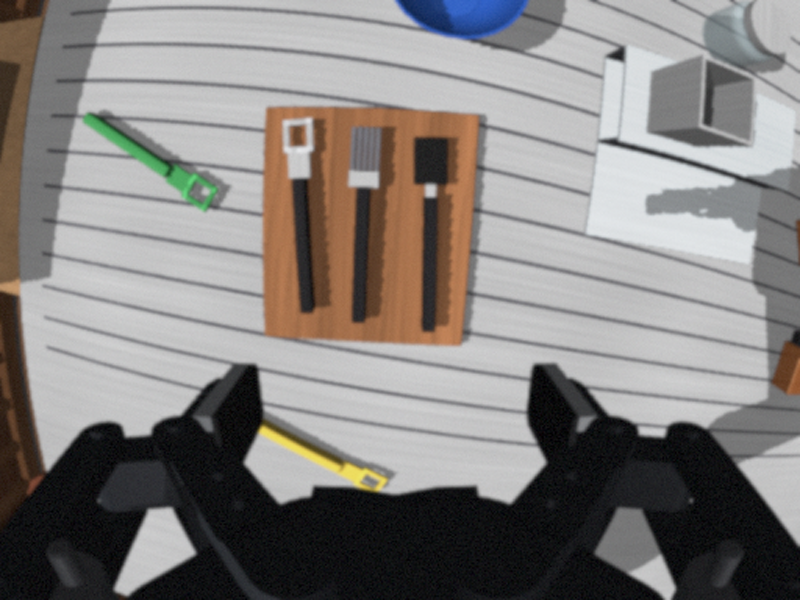

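```bash
python3 - <<'E'
from h import *
z=np.load("pics/w4.npz");ci=(z["K"],z["T"])
f=lambda x,y,zz:onplane("wrist",(x/1.5625,y/1.5625),zz,ci)[:2]
for n,b,h in [("op",(307,312),(298,180)),("br",(359,321),(362,188)),("sp",(428,330),(430,196))]:
    B,H=f(*b,.030),f(*h,.030);v=H-B; u=v/np.linalg.norm(v);print(n,B,H,"len",np.linalg.norm(v),"heading",np.degrees(np.arctan2(v[1],v[0])),"grip@120",B+u*.12)
C=np.array([f(*p,.16) for p in [(703,57),(755,80),(752,143),(701,133)]]);print(C,C.mean(0))
for p in [(757,33)]: print("glass",f(*p,.09))
plan((.5,.31,.15),-81)
E
```

```text
op [0.385 0.37 ] [0.517 0.399] len 0.13582627897954935 heading 12.290519682273974 grip@120 [0.502 0.395]
br [0.385 0.315] [0.52  0.334] len 0.13613612257277452 heading 8.43589049086467 grip@120 [0.504 0.332]
sp [0.389 0.242] [0.524 0.268] len 0.13809543497797344 heading 10.674176549403404 grip@120 [0.507 0.264]
[[0.698 0.08 ]
 [0.702 0.018]
 [0.644 0.012]
 [0.633 0.072]] [0.669 0.045]
glass [ 0.794 -0.043]
at [0.477 0.292 0.345] q [0.338 0.348 1.026 0.    1.769 1.726] shift [ 0.077  0.059 -0.651] turn [ 0.    -0.002 -0.033] F [ 0.325  0.251 -0.346] grip 0.08549011009677288 0.0 t 12.925
```

The overhead picture shows all three handles (141 px long, butts at big-px (307,312), (359,321), (428,330)) and the cup at about (.671,.044). I take the opener first.

>>> {"op": "carry_out", "data": {
  "steps": [
    [[0.1,0.35,-0.2,0,0,0.04,0],[0.1,0.35,-0.4,0,0,0.04,0],[0.1,0.35,-0.6,0,0,0.04,0],[0.1,0.35,-0.7,0,0,0.04,0],[0.1,0.35,-0.7,0,0,0.04,0]]
  ]
}}

```text
t: 13.55
eef_pos: [0.5049, 0.395, 0.133]
eef_rot: [0.001, 0.994, 0.105, -0.004]
force: [-0.3, -1.3, 0.8]
grip_width: 0.0428
finger_force: 0.0
```

```bash
python3 -c "
from h import *
plan((.508,.397,.015),-77.7)"
```

```text
at [0.505 0.395 0.133] q [0.479 0.62  1.169 0.    1.361 1.839] shift [ 0.01   0.007 -0.393] turn [ 0.005 -0.01   0.004] F [-0.268 -1.322  0.835] grip 0.04276587670291453 0.0 t 13.55
```

>>> {"op": "carry_out", "data": {
  "steps": [
    [[0.01,0.01,-0.2,0,-0.01,0,0],[0.01,0.01,-0.3,0,-0.01,0,0],[0.01,0.01,-0.36,0,-0.01,0,0],[0.01,0.01,-0.39,0,-0.01,0,0],[0.01,0.01,-0.39,0,-0.01,0,0]]
  ]
}}

```text
t: 14.18
eef_pos: [0.5098, 0.4, 0.021]
eef_rot: [0.0, 0.994, 0.106, 0.005]
force: [-0.2, 0.1, 0.2]
grip_width: 0.0431
finger_force: 0.0
```

>>> {"op": "carry_out", "data": {
  "steps": [
    [[0,0,0,0,0,0,1],[0,0,0,0,0,0,1],[0,0,0,0,0,0,1],[0,0,0,0,0,0,1],[0,0,0,0,0,0,1]]
  ],
  "squeeze": 70
}}

```text
t: 14.8
eef_pos: [0.5098, 0.4003, 0.0213]
eef_rot: [0.0, 0.994, 0.106, 0.005]
force: [-1.4, -1.4, 5.9]
grip_width: 0.0116
finger_force: 69.6
```

>>> {"op": "carry_out", "data": {
  "steps": [
    [[0,0,0.05,0,0,0,1],[0,0,0.2,0,0,0,1],[0,0,0.4,0,0,0,1],[0,0,0.6,0,0,0,1],[0,0,0.8,0,0,0,1]]
  ]
}}

```text
t: 15.42
eef_pos: [0.5086, 0.3998, 0.2629]
eef_rot: [0.001, 0.994, 0.106, 0.004]
force: [0.8, -0.7, -2.0]
grip_width: 0.0114
finger_force: 68.7
```

```bash
python3 -c "
from h import *
plan((.55,.15,.33),4.6,0)
plan((.6,.06,.33),4.6,75)"
```

```text
at [0.509 0.4   0.263] q [ 0.485  0.539  0.94  -0.004  1.655  1.844] shift [ 0.138 -0.833  0.224] turn [-0.007  0.009  1.832] F [ 0.82  -0.676 -1.965] grip 0.011398778580758339 68.69326057727449 t 15.425
at [0.509 0.4   0.263] q [ 0.485  0.539  0.94  -0.004  1.655  1.844] shift [ 0.305 -1.133  0.224] turn [ 1.437 -1.065  1.551] F [ 0.82  -0.676 -1.965] grip 0.011398778580758339 68.69326057727449 t 15.425
```

>>> {"op": "carry_out", "data": {
  "steps": [
    [[0.1,-0.38,0.12,0.48,-0.355,0.517,1],[0.1,-0.38,0.12,0.48,-0.355,0.517,1],[0.1,-0.38,0.12,0.48,-0.355,0.517,1],[0.1,-0.38,0.12,0.48,-0.355,0.517,1]]
  ]
}}

```text
t: 15.92
eef_pos: [0.5388, 0.2844, 0.2971]
eef_rot: [-0.17, 0.925, 0.299, 0.161]
force: [-0.5, 0.1, -0.9]
grip_width: 0.0117
finger_force: 68.8
```

>>> {"op": "carry_out", "data": {
  "steps": [
    [[0.1,-0.38,0.07,0.48,-0.355,0.517,1],[0.1,-0.38,0.07,0.48,-0.355,0.517,1],[0.1,-0.38,0.07,0.48,-0.355,0.517,1],[0.1,-0.38,0.07,0.48,-0.355,0.517,1]]
  ]
}}

```text
t: 16.42
eef_pos: [0.5695, 0.1701, 0.3175]
eef_rot: [-0.325, 0.767, 0.463, 0.302]
force: [-0.5, 0.8, -0.8]
grip_width: 0.0115
finger_force: 69.0
```

>>> {"op": "carry_out", "data": {
  "steps": [
    [[0.1,-0.38,0.07,0.48,-0.355,0.517,1],[0.1,-0.38,0.07,0.48,-0.355,0.517,1],[0.1,-0.38,0.07,0.48,-0.355,0.517,1],[0.1,-0.38,0.07,0.48,-0.355,0.517,1],[0.1,-0.38,0.07,0.48,-0.355,0.517,1]]
  ]
}}

```text
t: 17.05
eef_pos: [0.599, 0.0588, 0.338]
eef_rot: [-0.448, 0.538, 0.583, 0.412]
force: [-0.6, 0.6, -0.5]
grip_width: 0.0117
finger_force: 69.2
```

```bash
python3 -c "
from h import *
plan((.672,.06,.33),4.6,75)
s=grab('scene','s4')[100:270,180:400];d=grab('side','d4')[70:240,180:400]
cv2.imwrite('pics/c6.png',cv2.resize(np.hstack([s,d]),(800,310)))"
```

```text
at [0.599 0.059 0.338] q [-0.479  0.615  1.135  1.17   2.048 -0.352] shift [ 0.243  0.004 -0.027] turn [ 0.001 -0.002 -0.002] F [-0.582  0.556 -0.463] grip 0.011708196059543697 69.15227835823316 t 17.05
```

View pics/c6.png

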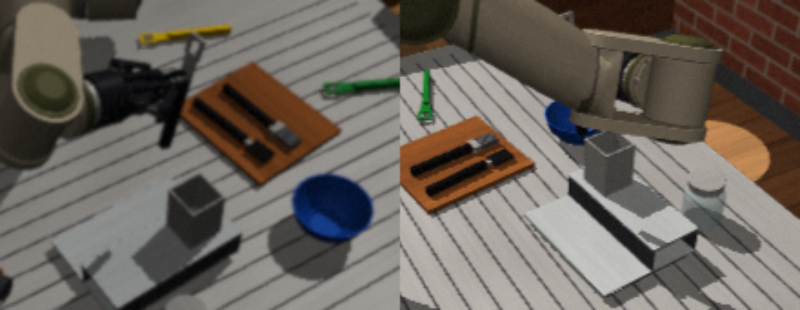

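>>> {"op": "carry_out", "data": {
  "steps": [
    [[0.1,0.034,0,0,0,0,1],[0.234,0.034,-0.05,0,0,0,1],[0.234,0.034,-0.08,0,0,0,1],[0.234,0.034,-0.08,0,0,0,1]]
  ]
}}

```text
t: 17.65
eef_pos: [0.6687, 0.0688, 0.3141]
eef_rot: [-0.448, 0.538, 0.583, 0.412]
force: [0.1, -0.3, -0.5]
grip_width: 0.0116
finger_force: 69.2
```

```bash
python3 -c "
from h import *
print('butt px then',proj('scene',(.602,.026,.214)),'seen 270.8 178.7')
plan((.6693,.069,.2136),4.6,75)
p,r,o=cur()
b=p-.128*np.array([-.08*.259,.997*.259,.966]);print(b,proj('scene',b),proj('scene',b+[.0,0,.0]))
s=grab('scene','s5')[120:240,240:340];x,y=proj('scene',b)
s=cv2.resize(s,(600,720));cv2.circle(s,(int((x-240)*6),int((y-120)*6)),4,(0,0,255),-1)
cv2.imwrite('pics/c7.png',s[:600])"
```

```text
butt px then [269.427 179.222] seen 270.8 178.7
at [0.669 0.069 0.314] q [-0.42   0.749  0.938  1.22   2.018 -0.262] shift [ 0.002  0.001 -0.335] turn [-0.001 -0.002 -0.002] F [ 0.075 -0.26  -0.518] grip 0.011595230939368428 69.22570270195138 t 17.65
[0.671 0.036 0.19 ] [285.402 199.453] [285.402 199.453]
```

View pics/c7.png

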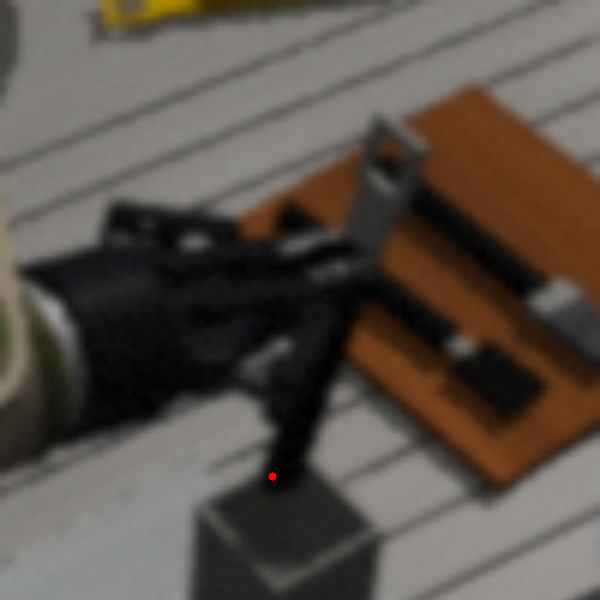

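The prediction matches the butt within about 2 mm. I lower the opener into the cup.

>>> {"op": "carry_out", "data": {
  "steps": [
    [[0,0,-0.08,0,0,0,1],[0,0,-0.16,0,0,0,1],[0,0,-0.23,0,0,0,1],[0,0,-0.29,0,0,0,1],[0,0,-0.33,0,0,0,1]]
  ]
}}

```text
t: 18.32
eef_pos: [0.6692, 0.0682, 0.2148]
eef_rot: [-0.448, 0.538, 0.583, 0.413]
force: [-0.6, 0.4, -1.1]
grip_width: 0.0116
finger_force: 69.2
```

```bash
python3 -c "
from h import *
plan((.6693,.069,.2136),4.6,75)"
```

```text
at [0.669 0.068 0.215] q [-0.421  0.842  1.042  1.14   1.942 -0.463] shift [ 0.     0.003 -0.004] turn [-0.001 -0.001 -0.001] F [-0.628  0.357 -1.144] grip 0.011643266414708647 69.21203982259613 t 18.325
```

>>> {"op": "carry_out", "data": {
  "steps": [
    [[0,0,0,0,0,0,0.2],[0,0,0,0,0,0,0.1],[0,0,0,0,0,0,0],[0.01,-0.1,0.03,0,0,0,0],[0.02,-0.25,0.07,0,0,0,0]]
  ]
}}

```text
t: 18.95
eef_pos: [0.6752, -0.0065, 0.2367]
eef_rot: [-0.448, 0.537, 0.584, 0.412]
force: [0.4, -0.7, -0.1]
grip_width: 0.0426
finger_force: 0.0
```

>>> {"op": "carry_out", "data": {
  "steps": [
    [[0.01,-0.1,0.05,0,0,0,0],[0.01,-0.15,0.2,0,0,0,0],[0,-0.15,0.4,0,0,0,0],[-0.1,-0.15,0.5,0,0,0,0],[-0.2,-0.1,0.5,0,0,0,0]]
  ]
}}

```text
t: 19.58
eef_pos: [0.6144, -0.0371, 0.3883]
eef_rot: [-0.445, 0.537, 0.585, 0.413]
force: [0.4, -0.3, -0.5]
grip_width: 0.0427
finger_force: 0.0
```

```bash
python3 -c "
from h import *
plan((.503,.327,.30),-81.6)
s=grab('scene','s6')[100:270,180:400];d=grab('side','d6')[70:240,180:400]
cv2.imwrite('pics/c8.png',cv2.resize(np.hstack([s,d]),(800,310)))"
```

```text
at [ 0.614 -0.037  0.388] q [-0.592  0.668  0.884  1.251  2.221 -0.187] shift [-0.371  1.214 -0.294] turn [-1.413  1.13  -1.619] F [ 0.41  -0.26  -0.469] grip 0.042663167344902324 0.0 t 19.575
```

View pics/c8.png

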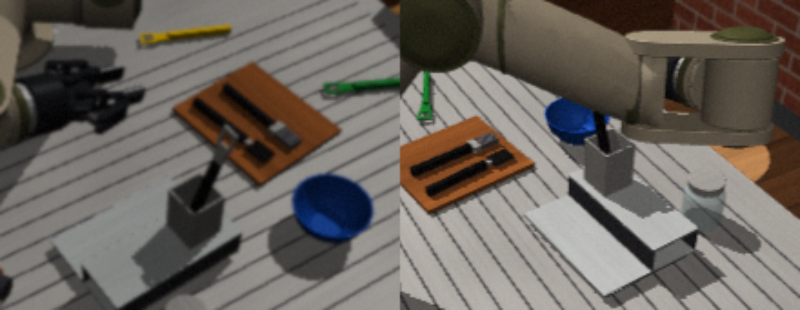

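The opener sits handle-down in the cup, leaning to +y. Next is the brush.

>>> {"op": "carry_out", "data": {
  "steps": [
    [[-0.2,0.35,0.0,-0.47,0.377,-0.54,0],[-0.2,0.35,0.0,-0.47,0.377,-0.54,0],[-0.2,0.35,0.0,-0.47,0.377,-0.54,0],[-0.2,0.35,0.0,-0.47,0.377,-0.54,0]]
  ]
}}

```text
t: 20.18
eef_pos: [0.555, 0.0691, 0.3878]
eef_rot: [-0.325, 0.774, 0.451, 0.302]
force: [0.0, 0.0, -0.0]
grip_width: 0.0429
finger_force: 0.0
```

>>> {"op": "carry_out", "data": {
  "steps": [
    [[-0.1,0.44,-0.2,-0.47,0.377,-0.54,0],[-0.1,0.44,-0.2,-0.47,0.377,-0.54,0],[-0.1,0.44,-0.2,-0.47,0.377,-0.54,0],[-0.1,0.44,-0.2,-0.47,0.377,-0.54,0]]
  ]
}}

```text
t: 20.68
eef_pos: [0.5248, 0.2027, 0.3269]
eef_rot: [-0.172, 0.932, 0.275, 0.16]
force: [-0.3, -0.6, -0.1]
grip_width: 0.0426
finger_force: 0.0
```

>>> {"op": "carry_out", "data": {
  "steps": [
    [[-0.05,0.44,-0.5,-0.47,0.377,-0.54,0],[-0.05,0.44,-0.5,-0.47,0.377,-0.54,0],[-0.05,0.44,-0.5,-0.47,0.377,-0.54,0],[-0.05,0.44,-0.5,-0.47,0.377,-0.54,0],[-0.05,0.44,-0.5,-0.47,0.377,-0.54,0]]
  ]
}}

```text
t: 21.3
eef_pos: [0.5105, 0.3337, 0.1747]
eef_rot: [-0.002, 0.997, 0.071, 0.002]
force: [-0.3, 0.0, 0.8]
grip_width: 0.0428
finger_force: 0.0
```

```bash
python3 - <<'E'
from h import *
plan((.510,.3335,.014),-81.6)
ci=info("wrist");im=grab("wrist","w5"); np.savez("pics/w5.npz",K=ci[0],T=ci[1])
# expected vs seen handle outlines: dark mask contours
g=cv2.cvtColor(im,cv2.COLOR_BGR2GRAY)
for b in [(.385,.315),(.389,.242)]: print(proj("wrist",(*b,.03)))
m=(g<45).astype(np.uint8); n,l,st,c=cv2.connectedComponentsWithStats(m)
for i in range(1,n):
    if 150<st[i,4]<6000:
        cnt=cv2.findContours((l==i).astype(np.uint8),0,2)[0][0];p=cv2.boxPoints(cv2.minAreaRect(cnt))
        print(st[i],[onplane("wrist",q,.03)[:2].round(3).tolist() for q in p])
E
```

```text
at [0.51  0.334 0.175] q [0.384 0.526 1.22  0.003 1.391 1.812] shift [-0.002 -0.001 -0.536] turn [-0.005  0.004  0.005] F [-0.297  0.03   0.806] grip 0.04281481859206988 0.0 t 21.3
[253.685 286.957]
[316.022 290.197]
[305 115  31  45 734] [[0.537, 0.286], [0.58, 0.293], [0.585, 0.263], [0.542, 0.255]]
[  0 354  23  30 442] [[0.072, 0.802], [0.116, 0.719], [-0.008, 0.77], [-0.075, 0.874]]
```

>>> {"op": "carry_out", "data": {
  "steps": [
    [[0,0,-0.2,0,0,0,0],[0,0,-0.4,0,0,0,0],[0,0,-0.5,0,0,0,0],[0,0,-0.535,0,0,0,0],[0,0,-0.535,0,0,0,0]]
  ]
}}

```text
t: 21.98
eef_pos: [0.5113, 0.3318, 0.0167]
eef_rot: [-0.002, 0.998, 0.07, 0.003]
force: [0.0, 0.5, 0.9]
grip_width: 0.0424
finger_force: 0.0
```

```bash
python3 -c "
from h import *
plan((.510,.3335,.014),-81.6)"
```

```text
at [0.511 0.332 0.017] q [0.381 0.7   1.403 0.003 1.031 1.81 ] shift [-0.004  0.006 -0.009] turn [-0.006  0.008  0.009] F [0.043 0.512 0.87 ] grip 0.04240318676393885 0.0 t 21.975
```

>>> {"op": "carry_out", "data": {
  "steps": [
    [[0,0,-0.005,0,0,0,0],[0,0,-0.005,0,0,0,1],[0,0,-0.005,0,0,0,1],[0,0,-0.005,0,0,0,1],[0,0,-0.005,0,0,0,1]]
  ]
}}

```text
t: 22.6
eef_pos: [0.5107, 0.3324, 0.015]
eef_rot: [-0.002, 0.998, 0.07, 0.003]
force: [-1.5, -0.3, 6.2]
grip_width: 0.0118
finger_force: 70.6
```

>>> {"op": "carry_out", "data": {
  "steps": [
    [[0,0,0,0,0,0,1],[0,0,0.2,0,0,0,1],[0,0,0.4,0,0,0,1],[0,0,0.6,0,0,0,1],[0,0,0.8,0,0,0,1]]
  ]
}}

```text
t: 23.22
eef_pos: [0.5099, 0.3321, 0.2561]
eef_rot: [-0.002, 0.998, 0.07, 0.003]
force: [1.7, 1.0, -1.5]
grip_width: 0.0123
finger_force: 69.7
```

```bash
python3 - <<'E'
from h import *
plan((.6,.06,.345),4.6,82)
ci=info("scene")
im=grab("scene","s7");a=cv2.imread("pics/s6.png")
# opener now in cup: bright head & dark handle changed vs empty-cup picture s3
b=cv2.imread("pics/s3.png");d=cv2.absdiff(a,b).max(2)>35
m=d.astype(np.uint8)[150:240,270:330];ys,xs=np.nonzero(m);print(xs.min()+270,xs.max()+270,ys.min()+150,ys.max()+150)
for y in range(165,215,5):
    r=np.nonzero(m[y-150])[0]; print(y,r+270)
print("rim",[proj("scene",(.672+sx*.032,.044+sy*.032,.16)).round(1).tolist() for sx,sy in [(-1,-1),(-1,1),(1,1),(1,-1)]])
E
```

```text
at [0.51  0.332 0.256] q [0.382 0.469 1.081 0.002 1.586 1.812] shift [ 0.3   -0.907  0.296] turn [ 1.536 -1.234  1.559] F [ 1.696  1.015 -1.466] grip 0.012267094563303922 69.71195697784424 t 23.225
285 329 150 217
165 []
170 [303 304 305 306 307]
175 [300 301 309 310]
180 [300 301 302 303 304 306 307 308]
185 [297 298 299]
190 [294 295 296 297 298 299 300 301 302]
195 [292 293 294 295 296 297 298 299 300]
200 [292 293 294 295 296 297]
205 []
210 [288 289 291]
rim [[271.8, 202.3], [290.3, 193.6], [303.0, 208.4], [284.1, 217.6]]
```

>>> {"op": "carry_out", "data": {
  "steps": [
    [[0.1,-0.3,0.2,0.512,-0.411,0.52,1],[0.1,-0.3,0.2,0.512,-0.411,0.52,1],[0.1,-0.3,0.2,0.512,-0.411,0.52,1],[0.1,-0.3,0.2,0.512,-0.411,0.52,1]]
  ]
}}

```text
t: 23.78
eef_pos: [0.5401, 0.241, 0.3141]
eef_rot: [-0.189, 0.929, 0.266, 0.175]
force: [1.0, 0.2, -1.2]
grip_width: 0.0119
finger_force: 69.7
```

>>> {"op": "carry_out", "data": {
  "steps": [
    [[0.1,-0.3,0.1,0.512,-0.411,0.52,1],[0.1,-0.3,0.1,0.512,-0.411,0.52,1],[0.1,-0.3,0.1,0.512,-0.411,0.52,1],[0.1,-0.3,0.1,0.512,-0.411,0.52,1]]
  ]
}}

```text
t: 24.28
eef_pos: [0.5706, 0.1509, 0.3433]
eef_rot: [-0.355, 0.761, 0.434, 0.328]
force: [-0.9, -0.2, -0.9]
grip_width: 0.0122
finger_force: 69.7
```

>>> {"op": "carry_out", "data": {
  "steps": [
    [[0.1,-0.3,0.05,0.512,-0.411,0.52,1],[0.1,-0.3,0.05,0.512,-0.411,0.52,1],[0.1,-0.3,0.05,0.512,-0.411,0.52,1],[0.1,-0.3,0.05,0.512,-0.411,0.52,1],[0.1,-0.3,0.05,0.512,-0.411,0.52,1]]
  ]
}}

```text
t: 24.9
eef_pos: [0.6009, 0.0621, 0.3575]
eef_rot: [-0.483, 0.513, 0.554, 0.444]
force: [0.4, 0.1, -0.8]
grip_width: 0.0121
finger_force: 69.8
```

```bash
cat >> h.py <<'E'
H=np.array([-.08,.997,0]); Z=np.array([0,0,1.])
def butt(tilt,d,back):  # butt of held tool: d from butt to grip, axis `back` behind the TCP
    p,r,o=cur(); t=np.radians(tilt); a=H*np.cos(t)+Z*np.sin(t); b=p-back*(H*np.sin(t)-Z*np.cos(t))-d*a
    return b,proj("scene",b)
def darkcol(im,x0,y0,w=14):  # dark handle pixels near a spot
    g=cv2.cvtColor(im,cv2.COLOR_BGR2GRAY); x0,y0=int(x0),int(y0)
    for y in range(y0-12,y0+8,2): print(y,"".join("#" if v<40 else "." for v in g[y,x0-w:x0+w]))
E
python3 - <<'E'
from h import *
plan((.6556,.0607,.325),4.6,80)
b,px=butt(82,.127,.006);print(b,px); darkcol(grab("scene","s8"),*px)
E
```

```text
at [0.601 0.062 0.358] q [-0.481  0.63   1.141  1.29   2.082 -0.311] shift [ 0.182 -0.005 -0.108] turn [-0.044 -0.007  0.   ] F [ 0.432  0.147 -0.798] grip 0.012117285967249591 69.83271360397339 t 24.9
[0.603 0.039 0.233] [273.573 173.244]
161 .......##############.....##
163 ........#############.......
165 ..........#..##########.....
167 .............#######....#...
169 .............######.......##
171 .............######.........
173 .............#####..........
175 ............................
177 ............................
179 ............................
```

>>> {"op": "carry_out", "data": {
  "steps": [
    [[0.18,-0.005,0,-0.044,-0.007,0,1],[0.18,-0.005,-0.05,-0.044,-0.007,0,1],[0.18,-0.005,-0.1,-0.044,-0.007,0,1],[0.18,-0.005,-0.1,-0.044,-0.007,0,1]]
  ]
}}

```text
t: 25.45
eef_pos: [0.6537, 0.0607, 0.3279]
eef_rot: [-0.473, 0.52, 0.563, 0.436]
force: [0.4, -0.0, -0.8]
grip_width: 0.0119
finger_force: 69.8
```

```bash
python3 -c "
from h import *
plan((.6556,.0607,.214),4.6,80)"
```

```text
at [0.654 0.061 0.328] q [-0.446  0.735  0.991  1.288  2.051 -0.271] shift [ 0.006 -0.    -0.38 ] turn [-0.001 -0.001 -0.   ] F [ 0.363 -0.036 -0.772] grip 0.01194256680212438 69.78957295417786 t 25.45
```

>>> {"op": "carry_out", "data": {
  "steps": [
    [[0.006,0,-0.08,0,0,0,1],[0.006,0,-0.16,0,0,0,1],[0.006,0,-0.24,0,0,0,1],[0.006,0,-0.32,0,0,0,1],[0.006,0,-0.38,0,0,0,1]]
  ]
}}

```text
t: 26.08
eef_pos: [0.6559, 0.0602, 0.2155]
eef_rot: [-0.471, 0.519, 0.564, 0.437]
force: [-0.5, -2.8, 1.7]
grip_width: 0.012
finger_force: 70.3
```

```bash
python3 -c "
from h import *
plan((.6556,.0607,.214),4.6,80)"
```

```text
at [0.656 0.06  0.215] q [-0.445  0.851  1.093  1.189  1.978 -0.504] shift [-0.001  0.002 -0.005] turn [0.    0.005 0.   ] F [-0.451 -2.782  1.74 ] grip 0.011959290398809209 70.28512716293335 t 26.075
```

>>> {"op": "carry_out", "data": {
  "steps": [
    [[0,0,0,0,0,0,0.3],[0,0,0,0,0,0,0.2],[0,0,0,0,0,0,0.1],[0.01,-0.1,0.02,0,0,0,0.1],[0.02,-0.25,0.05,0,0,0,0.1]]
  ]
}}

```text
t: 26.7
eef_pos: [0.662, -0.0139, 0.2306]
eef_rot: [-0.472, 0.518, 0.564, 0.436]
force: [0.3, -0.4, -0.6]
grip_width: 0.0387
finger_force: 0.5
```

>>> {"op": "carry_out", "data": {
  "steps": [
    [[0.01,-0.1,0.05,0,0,0,0],[0.01,-0.15,0.2,0,0,0,0],[0,-0.15,0.4,0,0,0,0],[-0.1,-0.15,0.5,0,0,0,0],[-0.2,-0.1,0.5,0,0,0,0]]
  ]
}}

```text
t: 27.32
eef_pos: [0.6011, -0.0444, 0.3824]
eef_rot: [-0.469, 0.519, 0.566, 0.437]
force: [0.1, 0.2, -1.1]
grip_width: 0.0428
finger_force: 0.0
```

```bash
python3 - <<'E'
from h import *
plan((.5125,.2665,.18),-79.3)
im=grab("scene","s9");print(snapshot("side").shape)
d=cv2.absdiff(im,cv2.imread("pics/s6.png")).max(2)
for y in range(150,216,3): print(y,"".join("#" if v>30 else "." for v in d[y,260:330]))
g=cv2.cvtColor(im,6)
for y in range(150,216,3): print(y," ".join("%3d"%v for v in g[y,270:325:2]))
E
```

```text
at [ 0.601 -0.044  0.382] q [-0.618  0.671  0.956  1.296  2.24  -0.225] shift [-0.295  1.036 -0.675] turn [-1.519  1.17  -1.539] F [ 0.137  0.196 -1.125] grip 0.0427575159871149 0.0 t 27.325
(384, 512, 3)
150 .........................................###########..................
153 .........................................###############..............
156 .............................................##############...........
159 ................................................###############.......
162 ....................................................###############...
165 ........................................................##############
168 .........................................##.##.............###########
171 ............................................#.###..............#######
174 .......................................#.....###.###.............#####
177 ......................................#..#.........................###
180 ..........................................#.##.##.....................
183 ..............................................#...................
[... 2606 characters left out ...]
  69
198 136 138 124 118 117  52  28  53  42  34  33  10   5   6  41  98 103 130 140 140 143 131  90  65  40  44  75  74
201 141 140 135  93  23   9   6  13  19  32  14   5   0  20 113 141 142 140 142 144 141 140 141 127  67  39  35  57
204 141 105  46  12   7   8   8  25  31  26   8   0   7  24  66 125 140 139 141 142 138 123 105 112 135 111 122 143
207  85  23  11   5   5  14  31  31  30  14   3   4   7  28  35  46 108 133 121 105 123 136 142 144 146 144 144 145
210  14   8   6  12  34  39  32  36  22   2   0   5  23  51  77  58  47 108 137 144 145 143 145 145 145 144 146 141
213  10   0  15  31  33  39  43  36  14   7  16  52  71  52  33  36  62 135 143 144 141 145 144 143 142 128 101 109
```

```bash
python3 - <<'E'
from h import *
s=cv2.imread("pics/s9.png")[110:290,190:350];d=grab("side","d9")[70:250,260:420]
cv2.imwrite("pics/c9.png",cv2.resize(np.hstack([s,d]),(800,450),interpolation=cv2.INTER_CUBIC))
E
```

```text
(no output)
```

View pics/c9.png

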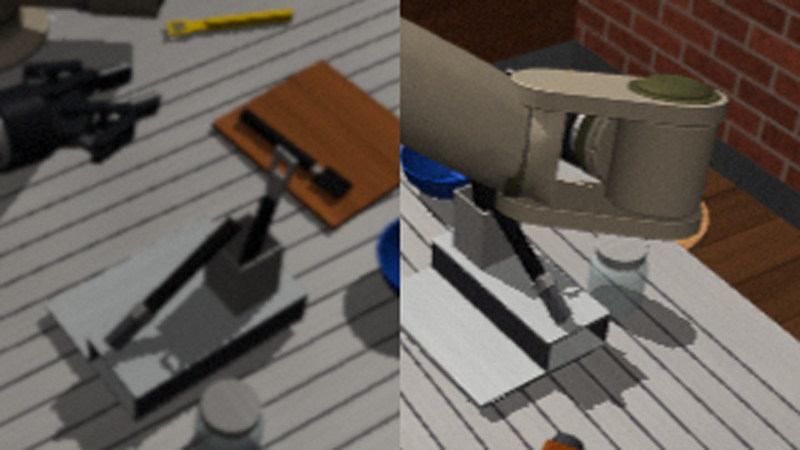

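The picture shows that the brush was dragged out by the gripper: its head rests on the -y end of the high step (scene px (236,246)) and its butt on the cup rim ((286,200)). The opener is fine. I triangulate the brush so I can lay it back on the board and retry.

```bash
python3 - <<'E'
from h import *
s=cv2.cvtColor(cv2.imread("pics/s9.png"),6).astype(int);d=cv2.cvtColor(cv2.imread("pics/d9.png"),6)
for n,a,b in [("butt",(286,200),(293,148)),("ferrule",(190+148/2.5,110+300/2.5),(260+143/2.5,70+283/2.5)),("tip",(236,246),(325,198))]: print(n,*tri(ray("scene",a),ray("side",b)))
# axis in scene: dark handle centre per column
g=s
for x in range(252,288,6):
    c=np.nonzero(g[190:245,x]<45)[0]+190; print("scene",x,c.min() if len(c) else 0,c.max() if len(c) else 0)
for x in range(294,326,4):
    c=np.nonzero(d[140:200,x]<45)[0]+140; print("side",x,c.min() if len(c) else 0,c.max() if len(c) else 0)
E
```

```text
butt [0.661 0.043 0.166] 0.010071668841390864
ferrule [ 0.668 -0.084  0.113] 0.01750872787954967
tip [ 0.673 -0.129  0.08 ] 0.008619592689058831
scene 252 226 234
scene 258 221 228
scene 264 215 222
scene 270 208 216
scene 276 203 226
scene 282 198 233
side 294 141 195
side 298 143 199
side 302 141 199
side 306 140 199
side 310 146 178
side 314 172 180
side 318 186 188
side 322 194 197
```

```bash
python3 - <<'E'
from h import *
from scipy.optimize import least_squares
cs,cd=info("scene"),info("side")
def dist(p,a,b): v=(b-a)/np.linalg.norm(b-a); w=p-a; return v[0]*w[1]-v[1]*w[0]
def res(x):
    t,b=x[:3],x[3:]; a1,b1=proj("scene",t,cs),proj("scene",b,cs); a2,b2=proj("side",t,cd),proj("side",b,cd)
    r=list((a1-[236,246])*.7)+list((b1-[286,200])*.7)+list((a2-[325,198])*.7)
    r+=[dist(np.array(p,float),a1,b1) for p in [(252,230),(258,224.5),(264,218.5),(270,212)]]+[dist(np.array((314,176.)),a2,b2)]
    return r+[(np.linalg.norm(t-b)-.2)*500]
s=least_squares(res,[.673,-.129,.08,.66,.039,.18]);t,b=s.x[:3],s.x[3:];v=b-t
print(t,b,"res",np.round(s.fun,1),"slope",np.degrees(np.arcsin(v[2]/.2)),"heading butt",np.degrees(np.arctan2(v[1],v[0])))
phi=np.degrees(np.arctan2(v[1],v[0]))-90;be=np.degrees(np.arcsin(v[2]/.2));g=t+v*.5;zt=Rd(phi,be).as_matrix()[:,2]
print("grip",g,"phi",phi,"zt",zt,"TCP",g+.010*zt,"pre",g-.09*zt)
plan(g-.09*zt,phi,be)
E
```

```text
[ 0.671 -0.13   0.081] [0.673 0.034 0.196] res [-1.   0.5 -0.6 -0.9 -0.8 -0.7 -0.1  0.  -0.2 -0.8 -0.1 -0.1] slope 35.11342205825088 heading butt 89.45741680280021
grip [ 0.672 -0.048  0.139] phi -0.5425831971997894 zt [ 0.005  0.575 -0.818] TCP [ 0.672 -0.042  0.131] pre [ 0.671 -0.1    0.212]
at [ 0.601 -0.044  0.381] q [-0.616  0.673  0.959  1.297  2.24  -0.224] shift [ 0.234 -0.187 -0.563] turn [-0.996 -0.032 -0.111] F [-0.329 -0.145  0.182] grip 0.04247329273421856 0.0 t 27.475
```

>>> {"op": "carry_out", "data": {
  "steps": [
    [[0.12,-0.19,-0.1,-0.5,-0.016,-0.055,0],[0.23,-0.19,-0.1,-0.5,-0.016,-0.055,0],[0.23,-0.19,-0.1,-0.5,-0.016,-0.055,0]]
  ]
}}

```text
t: 27.85
eef_pos: [0.6729, -0.1012, 0.3506]
eef_rot: [-0.346, 0.61, 0.631, 0.331]
force: [0.5, 1.6, -0.5]
grip_width: 0.0428
finger_force: 0.0
```

>>> {"op": "carry_out", "data": {
  "steps": [
    [[0,0,-0.1,-0.5,-0.016,-0.055,0],[0,0,-0.25,-0.5,-0.016,-0.055,0],[0,0,-0.4,-0.5,-0.016,-0.055,0],[0,0,-0.4,-0.5,-0.016,-0.055,0],[0,0,-0.4,-0.5,-0.016,-0.055,0]]
  ]
}}

```text
t: 28.48
eef_pos: [0.6715, -0.1016, 0.2313]
eef_rot: [-0.211, 0.678, 0.671, 0.214]
force: [0.6, 0.6, 0.6]
grip_width: 0.0427
finger_force: 0.0
```

```bash
python3 -c "
from h import *
plan((.672,-.042,.131),-.5,35)"
```

```text
at [ 0.671 -0.102  0.231] q [-0.522  0.714  0.831  0.553  1.877 -0.417] shift [ 0.002  0.199 -0.334] turn [-0.     0.001  0.001] F [0.612 0.562 0.578] grip 0.04270995948502537 0.0 t 28.475
```

Approach, close, then lift back out along the approach.

>>> {"op": "carry_out", "data": {
  "steps": [
    [[0,0.06,-0.15,0,0,0,0],[0,0.12,-0.23,0,0,0,0],[0,0.17,-0.29,0,0,0,0],[0,0.2,-0.335,0,0,0,0],[0,0.2,-0.335,0,0,0,0]]
  ]
}}

```text
t: 29.1
eef_pos: [0.6713, -0.0412, 0.1295]
eef_rot: [-0.212, 0.678, 0.671, 0.213]
force: [-0.0, -1.1, -0.5]
grip_width: 0.0429
finger_force: 0.0
```

>>> {"op": "carry_out", "data": {
  "steps": [
    [[0,0,0,0,0,0,1],[0,0,0,0,0,0,1],[0,0,0,0,0,0,1],[0,0,0,0,0,0,1],[0,0,0,0,0,0,1]]
  ]
}}

```text
t: 29.72
eef_pos: [0.6718, -0.0421, 0.1305]
eef_rot: [-0.21, 0.678, 0.671, 0.214]
force: [1.2, -2.8, 5.7]
grip_width: 0.0159
finger_force: 68.9
```

>>> {"op": "carry_out", "data": {
  "steps": [
    [[0,0,0.1,0,0,0,1],[0,-0.03,0.3,0,0,0,1],[0,-0.05,0.5,0,0,0,1],[-0.1,-0.05,0.6,0,0,0,1],[-0.2,-0.05,0.65,0,0,0,1]]
  ]
}}

```text
t: 30.35
eef_pos: [0.6105, -0.0564, 0.3258]
eef_rot: [-0.211, 0.678, 0.672, 0.213]
force: [0.5, -0.5, -0.9]
grip_width: 0.0158
finger_force: 68.3
```

```bash
python3 -c "
from h import *
plan((.45,.30,.25),98.4,0)
plan((.6,.0,.3),98.4,0)"
```

```text
at [ 0.61  -0.056  0.326] q [-0.507  0.527  0.916  0.574  1.955 -0.348] shift [-0.535  1.188 -0.253] turn [-0.578 -0.661  2.122] F [ 0.472 -0.532 -0.895] grip 0.01579065748629429 68.25417445041239 t 30.35
at [ 0.61  -0.056  0.326] q [-0.507  0.527  0.916  0.574  1.955 -0.348] shift [-0.035  0.188 -0.086] turn [-0.578 -0.661  2.122] F [ 0.472 -0.532 -0.895] grip 0.01579065748629429 68.25417445041239 t 30.35
```

>>> {"op": "carry_out", "data": {
  "steps": [
    [[-0.2,0.0,0.05,-0.193,-0.22,0.707,1],[-0.4,0.05,0.05,-0.193,-0.22,0.707,1],[-0.45,0.1,0.05,-0.193,-0.22,0.707,1],[-0.45,0.1,0.05,-0.193,-0.22,0.707,1]]
  ]
}}

```text
t: 30.85
eef_pos: [0.4754, -0.0253, 0.3403]
eef_rot: [-0.152, 0.46, 0.861, 0.153]
force: [1.0, -0.6, -0.0]
grip_width: 0.0158
finger_force: 68.3
```

>>> {"op": "carry_out", "data": {
  "steps": [
    [[0,0.6,0,-0.193,-0.22,0.707,1],[0,0.6,0,-0.193,-0.22,0.707,1],[0,0.6,0,-0.193,-0.22,0.707,1],[0,0.6,0,-0.193,-0.22,0.707,1],[0,0.6,0,-0.193,-0.22,0.707,1]]
  ]
}}

```text
t: 31.48
eef_pos: [0.4767, 0.1535, 0.3388]
eef_rot: [-0.081, 0.205, 0.972, 0.08]
force: [-0.1, -0.0, -0.4]
grip_width: 0.0162
finger_force: 68.4
```

>>> {"op": "carry_out", "data": {
  "steps": [
    [[0.03,0.65,-0.4,-0.193,-0.22,0.707,1],[0.03,0.65,-0.4,-0.193,-0.22,0.707,1],[0.03,0.65,-0.4,-0.193,-0.22,0.707,1],[0.03,0.65,-0.4,-0.193,-0.22,0.707,1],[0.03,0.65,-0.4,-0.193,-0.22,0.707,1]]
  ]
}}

```text
t: 32.1
eef_pos: [0.4853, 0.3489, 0.2165]
eef_rot: [-0.003, -0.071, 0.997, -0.002]
force: [0.0, -1.0, -0.6]
grip_width: 0.0156
finger_force: 68.4
```

```bash
python3 -c "
from h import *
plan((.484,.35,.018),98.4,0)"
```

```text
at [0.485 0.349 0.217] q [ 0.426  0.478  1.179 -0.001  1.491 -1.288] shift [-0.004  0.004 -0.662] turn [ 0.005 -0.007  0.005] F [ 0.017 -0.968 -0.627] grip 0.015625637826269134 68.43260482884943 t 32.1
```

>>> {"op": "carry_out", "data": {
  "steps": [
    [[0,0,-0.2,0,0,0,1],[0,0,-0.4,0,0,0,1],[0,0,-0.55,0,0,0,1],[0,0,-0.62,0,0,0,1],[0,0,-0.66,0,0,0,1]]
  ]
}}

```text
t: 32.72
eef_pos: [0.4865, 0.3467, 0.0207]
eef_rot: [-0.001, -0.07, 0.998, -0.001]
force: [0.3, -1.0, 1.8]
grip_width: 0.0162
finger_force: 68.9
```

>>> {"op": "carry_out", "data": {
  "steps": [
    [[0,0,0,0,0,0,1],[0,0,0,0,0,0,0],[0,0,0,0,0,0,0],[0,0,0.1,0,0,0,0],[0,0,0.3,0,0,0,0]]
  ]
}}

```text
t: 33.35
eef_pos: [0.4842, 0.3483, 0.1111]
eef_rot: [-0.002, -0.072, 0.997, -0.002]
force: [0.7, -0.2, 0.6]
grip_width: 0.0423
finger_force: 0.0
```

>>> {"op": "carry_out", "data": {
  "steps": [
    [[-0.1,-0.1,0.2,0,0,0,0],[-0.1,-0.1,0.4,0,0,0,0],[-0.2,-0.2,0.6,0,0,0,0],[-0.2,-0.2,0.6,0,0,0,0],[-0.2,-0.2,0.6,0,0,0,0]]
  ]
}}

```text
t: 33.98
eef_pos: [0.425, 0.2886, 0.292]
eef_rot: [0.0, -0.072, 0.997, -0.001]
force: [-0.1, 0.8, -0.4]
grip_width: 0.0429
finger_force: 0.0
```

```bash
cat >> h.py <<'E'
def lk(n,f):  # measured dark handles / brown things in a wrist view, on a plane
    ci=info(n); return grab(n,f),ci
E
python3 - <<'E'
from h import *
plan((.484,.35,.018),98.4,0)
im,ci=lk("wrist","w6"); np.savez("pics/w6.npz",K=ci[0],T=ci[1])
hsv=cv2.cvtColor(im,cv2.COLOR_BGR2HSV); g=cv2.cvtColor(im,6)
quad=np.array([proj("wrist",(x,y,.012),ci) for x,y in [(.372,.201),(.343,.418),(.587,.452),(.613,.233)]],np.int32)
m=np.zeros(g.shape,np.uint8);cv2.fillConvexPoly(m,quad,1);m&=(g<50).astype(np.uint8)
n,l,st,c=cv2.connectedComponentsWithStats(m)
for i in range(1,n):
    if st[i,4]>80:
        cnt=cv2.findContours((l==i).astype(np.uint8),0,2)[0][0];p=cv2.boxPoints(cv2.minAreaRect(cnt))
        P=np.array([onplane("wrist",q,.03,ci)[:2] for q in p]); print(st[i],P.round(3).tolist(),P.mean(0))
        e=np.roll(P,-1,0)-P; L=np.linalg.norm(e,axis=1);k=L.argmax();print("sides",L,"heading",np.degrees(np.arctan2(e[k,1],e[k,0])))
print(quad.tolist())
E
```

```text
at [0.425 0.289 0.292] q [ 0.367  0.278  1.275 -0.002  1.587 -1.348] shift [ 0.197  0.205 -0.913] turn [0.002 0.001 0.003] F [-0.139  0.758 -0.366] grip 0.04288302940894585 0.0 t 33.975
[218 128  14  94 830] [[0.388, 0.236], [0.386, 0.249], [0.518, 0.273], [0.521, 0.26]] [0.453 0.255]
sides [0.013 0.134 0.014 0.135] heading -170.04088114393915
[ 281  141   55  128 1977] [[0.416, 0.287], [0.388, 0.336], [0.573, 0.451], [0.606, 0.394]] [0.496 0.367]
sides [0.056 0.218 0.066 0.219] heading -150.65848932000532
[200 226  12  41 375] [[0.533, 0.228], [0.531, 0.244], [0.598, 0.25], [0.602, 0.233]] [0.566 0.239]
sides [0.017 0.068 0.018 0.068] heading -175.55033610153671
[219 230  21  27 499] [[0.535, 0.256], [0.531, 0.286], [0.574, 0.291], [0.579, 0.261]] [0.555 0.273]
sides [0.03  0.043 0.031 0.044] heading -174.0866479948013
[[195, 112], [347, 116], [334, 268], [201, 266]]
```

```bash
python3 - <<'E'
from h import *
z=np.load("pics/w6.npz");ci=(z["K"],z["T"])
g=cv2.cvtColor(cv2.imread("pics/w6.png"),6)
for y in range(120,272,6): print(y,"".join("#" if v<50 else ("+" if v>120 else ".") for v in g[y,260:345]))
E
```

```text
120 +++++++++++++++++++++++++++++++++++++++++++++++++++++++++++++++++++++++++++++++++++++
126 ++++++++++++++++++++++++++++++++++++++++++++.++++++++++++++++++++++++++++++++++++++++
132 +++++++++++++++++++++++++++++++++++++++++++++++++++++++++++++++++++++++++++++++++++++
138 +++++++++++++++++++++++.....+.+.+++++++++++++++++++++++++++++++++++++++++++++++++++++
144 +++++++++++..........#########.#...++++++++++++++++++++++++++++++++++++++++++++++++++
150 +++++++.+............###########...++++++++++++++++++++++++++++++++++++++++++++++++++
156 ++++++++++...........###########...++++++++++++++++++++++++++++++++++++++++++++++++++
162 ++++++++++...........###########...++++++++++++++++++++++++++++++++++++++++++++++++++
168 +++++++..............############....++++++++++++++++++++++++++++++++++++++++++++++++
174 ++++++.+++...........###########....+++++++++++++++++++++++++++++++++++++++++++++++++
180 +++++.+++............############...+++++++++++++++++++++++++++++++++++++++++++++++++
186 ++++++++.............###########....+++++++++++++++++++++++++++++++++++++++++++++++++
192 +++++++++.......
[... 539 characters left out ...]
.......##################...........++++++++++++++++++++++++++++++++++
234 +++....................##.##.......#######...................++++++++++++++++++++++++
240 ++.....................+++++++++++.#########.............########..++++++++++++++++++
246 +++.....................+++++++++..############.............########..+++++++++++++++
252 +++.......................+++++...###############.............##########..+++++++++++
258 +++......................+++++++..###############...+++...#####################...+++
264 +++......................++++++++..##############......#################.############
270 +++++++++++++++++........++++++++++..################################################
```

```bash
python3 - <<'E'
from h import *
z=np.load("pics/w6.npz");ci=(z["K"],z["T"])
B,H2=[onplane("wrist",p,.03,ci)[:2] for p in [(286,141.5),(286.8,232.5)]];v=H2-B
h=np.degrees(np.arctan2(v[1],v[0]));u=v/np.linalg.norm(v);g=B+u*.105;print(B,H2,np.linalg.norm(v),h,g)
plan((*g,.10),h-90)
E
```

```text
[0.393 0.332] [0.525 0.356] 0.1339051076103467 10.519524489041764 [0.496 0.351]
at [0.425 0.289 0.291] q [ 0.367  0.281  1.276 -0.002  1.587 -1.348] shift [ 0.237  0.207 -0.635] turn [-0.003 -0.004 -3.95 ] F [ 0.667  0.459 -0.443] grip 0.04288062387190713 0.0 t 34.025
```

>>> {"op": "carry_out", "data": {
  "steps": [
    [[0,0,0,0,0,-0.99,0],[0,0,0,0,0,-0.99,0],[0,0,0,0,0,-0.99,0],[0,0,0,0,0,-0.99,0],[0,0,0,0,0,-0.99,0]]
  ]
}}

```text
t: 34.65
eef_pos: [0.4253, 0.2889, 0.2894]
eef_rot: [-0.002, 0.311, 0.95, -0.002]
force: [0.3, -0.4, -0.2]
grip_width: 0.0425
finger_force: 0.0
```

>>> {"op": "carry_out", "data": {
  "steps": [
    [[0,0,0,0,0,-0.99,0],[0,0,0,0,0,-0.99,0],[0,0,0,0,0,-0.99,0],[0,0,0,0,0,-0.99,0],[0,0,0,0,0,-0.99,0]]
  ]
}}

```text
t: 35.28
eef_pos: [0.4252, 0.2888, 0.2904]
eef_rot: [-0.001, 0.647, 0.762, -0.001]
force: [-0.2, -0.0, -0.3]
grip_width: 0.0427
finger_force: 0.0
```

>>> {"op": "carry_out", "data": {
  "steps": [
    [[0.237,0.207,0,0,0,-0.99,0],[0.237,0.207,0,0,0,-0.99,0],[0.237,0.207,0,0,0,-0.99,0],[0.237,0.207,0,0,0,-0.99,0],[0.237,0.207,0,0,0,-0.99,0]]
  ]
}}

```text
t: 35.9
eef_pos: [0.4963, 0.3509, 0.2906]
eef_rot: [-0.001, 0.888, 0.461, -0.001]
force: [0.3, -0.4, -0.3]
grip_width: 0.0429
finger_force: 0.0
```

>>> {"op": "carry_out", "data": {
  "steps": [
    [[0,0,-0.15,0,0,-0.98,0],[0,0,-0.3,0,0,-0.98,0],[0,0,-0.45,0,0,-0.98,0],[0,0,-0.6,0,0,-0.98,0],[0,0,-0.635,0,0,-0.98,0]]
  ]
}}

```text
t: 36.52
eef_pos: [0.4951, 0.3503, 0.0983]
eef_rot: [-0.0, 0.996, 0.094, -0.002]
force: [-0.0, 1.0, 0.7]
grip_width: 0.0424
finger_force: 0.0
```

```bash
python3 -c "
from h import *
plan((.496,.351,.014),-79.5)"
```

```text
at [0.495 0.35  0.098] q [0.42  0.598 1.326 0.002 1.221 1.801] shift [ 0.003  0.002 -0.281] turn [ 0.    -0.005 -0.007] F [-0.013  0.975  0.699] grip 0.042359257859145676 0.0 t 36.525
```

>>> {"op": "carry_out", "data": {
  "steps": [
    [[0,0,-0.15,0,0,0,0],[0,0,-0.24,0,0,0,0],[0,0,-0.28,0,0,0,0],[0,0,-0.285,0,0,0,0],[0,0,-0.285,0,0,0,0]]
  ]
}}

```text
t: 37.15
eef_pos: [0.497, 0.3512, 0.0168]
eef_rot: [-0.001, 0.996, 0.092, 0.002]
force: [-0.3, -0.1, -0.2]
grip_width: 0.0428
finger_force: 0.0
```

>>> {"op": "carry_out", "data": {
  "steps": [
    [[0,0,0,0,0,0,0],[0,0,0,0,0,0,1],[0,0,0,0,0,0,1],[0,0,0,0,0,0,1],[0,0,0,0,0,0,1]]
  ]
}}

```text
t: 37.78
eef_pos: [0.4965, 0.351, 0.016]
eef_rot: [-0.001, 0.996, 0.092, 0.001]
force: [-1.0, -0.9, 4.7]
grip_width: 0.0163
finger_force: 69.0
```

>>> {"op": "carry_out", "data": {
  "steps": [
    [[0,0,0.05,0,0,0,1],[0,0,0.25,0,0,0,1],[0,0,0.45,0,0,0,1],[0,0,0.65,0,0,0,1],[0,0,0.85,0,0,0,1]]
  ]
}}

```text
t: 38.4
eef_pos: [0.4957, 0.3505, 0.2732]
eef_rot: [-0.001, 0.996, 0.092, 0.001]
force: [1.1, -0.1, -0.7]
grip_width: 0.0161
finger_force: 68.5
```

```bash
python3 -c "
from h import *
plan((.6,.06,.36),4.6,80)"
```

```text
at [0.496 0.35  0.273] q [0.42  0.46  1.048 0.002 1.632 1.807] shift [ 0.348 -0.968  0.289] turn [ 1.523 -1.169  1.533] F [ 1.071 -0.147 -0.725] grip 0.01614840760938521 68.54700565338135 t 38.4
```

>>> {"op": "carry_out", "data": {
  "steps": [
    [[0.1,-0.3,0.2,0.508,-0.39,0.511,1],[0.1,-0.3,0.2,0.508,-0.39,0.511,1],[0.1,-0.3,0.2,0.508,-0.39,0.511,1],[0.1,-0.3,0.2,0.508,-0.39,0.511,1]]
  ]
}}

```text
t: 38.9
eef_pos: [0.5258, 0.2595, 0.3314]
eef_rot: [-0.183, 0.926, 0.284, 0.17]
force: [-0.0, 0.2, -0.9]
grip_width: 0.0161
finger_force: 68.7
```

>>> {"op": "carry_out", "data": {
  "steps": [
    [[0.1,-0.33,0.1,0.508,-0.39,0.511,1],[0.1,-0.33,0.1,0.508,-0.39,0.511,1],[0.1,-0.33,0.1,0.508,-0.39,0.511,1],[0.1,-0.33,0.1,0.508,-0.39,0.511,1]]
  ]
}}

```text
t: 39.4
eef_pos: [0.5562, 0.1603, 0.3605]
eef_rot: [-0.346, 0.761, 0.446, 0.32]
force: [0.0, 0.4, -1.2]
grip_width: 0.0159
finger_force: 68.9
```

>>> {"op": "carry_out", "data": {
  "steps": [
    [[0.1,-0.33,0.0,0.508,-0.39,0.511,1],[0.1,-0.33,0.0,0.508,-0.39,0.511,1],[0.1,-0.33,0.0,0.508,-0.39,0.511,1],[0.1,-0.33,0.0,0.508,-0.39,0.511,1],[0.1,-0.33,0.0,0.508,-0.39,0.511,1]]
  ]
}}

```text
t: 40.02
eef_pos: [0.5864, 0.0626, 0.3598]
eef_rot: [-0.473, 0.519, 0.563, 0.436]
force: [0.3, -0.6, -0.6]
grip_width: 0.0163
finger_force: 69.0
```

```bash
python3 - <<'E'
from h import *
plan((.656,.054,.295),4.6,80)
b,px=butt(80,.105,.005);print(b,px); darkcol(grab("scene","s10"),*px)
E
```

```text
at [0.586 0.063 0.36 ] q [-0.49   0.596  1.173  1.251  2.08  -0.333] shift [ 0.232 -0.029 -0.216] turn [-0.001 -0.001 -0.001] F [ 0.304 -0.63  -0.634] grip 0.016281420546688574 69.04296398162842 t 40.025
[0.588 0.039 0.257] [271.415 163.763]
151 ###....###############......
153 ####..###############.......
155 .....###############........
157 .......##############.......
159 ........##....######........
161 .............########.......
163 ..............#########.....
165 ................#.......#...
167 ..........................#.
169 ............................
```

Good agreement. Move over the cup and lower.

>>> {"op": "carry_out", "data": {
  "steps": [
    [[0.15,-0.029,0,0,0,0,1],[0.232,-0.029,-0.1,0,0,0,1],[0.232,-0.029,-0.2,0,0,0,1],[0.232,-0.029,-0.216,0,0,0,1]]
  ]
}}

```text
t: 40.58
eef_pos: [0.6556, 0.0544, 0.2949]
eef_rot: [-0.473, 0.52, 0.562, 0.435]
force: [0.2, -0.1, -0.8]
grip_width: 0.0162
finger_force: 69.1
```

>>> {"op": "carry_out", "data": {
  "steps": [
    [[0,0,-0.08,0,0,0,1],[0,0,-0.16,0,0,0,1],[0,0,-0.24,0,0,0,1],[0,0,-0.31,0,0,0,1],[0,0,-0.355,0,0,0,1]]
  ]
}}

```text
t: 41.2
eef_pos: [0.6559, 0.054, 0.19]
eef_rot: [-0.472, 0.519, 0.563, 0.436]
force: [-0.2, 0.3, -1.7]
grip_width: 0.016
finger_force: 69.1
```

```bash
python3 - <<'E'
from h import *
plan((.656,.054,.185),4.6,80);print(butt(80,.105,.005)[0])
E
```

```text
at [0.656 0.054 0.19 ] q [-0.453  0.884  1.101  1.168  1.969 -0.547] shift [ 0.    -0.    -0.017] turn [0.001 0.002 0.   ] F [-0.171  0.344 -1.692] grip 0.0160136213385948 69.07246470451355 t 41.2
[0.658 0.031 0.087]
```

>>> {"op": "carry_out", "data": {
  "steps": [
    [[0,0,0,0,0,0,0.2],[0,0,0,0,0,0,-0.2],[0,0,0,0,0,0,-0.5],[0,0,0,0,0,0,-0.6],[0.005,-0.05,0.01,0,0,0,-0.6]]
  ]
}}

```text
t: 41.82
eef_pos: [0.6572, 0.0393, 0.1924]
eef_rot: [-0.473, 0.519, 0.563, 0.436]
force: [0.3, -0.3, -0.3]
grip_width: 0.0684
finger_force: 0.0
```

>>> {"op": "carry_out", "data": {
  "steps": [
    [[0.005,-0.08,0.02,0,0,0,-0.6],[0.01,-0.2,0.04,0,0,0,-0.6],[0.02,-0.3,0.2,0,0,0,0],[-0.1,-0.3,0.5,0,0,0,0],[-0.2,-0.3,0.6,0,0,0,0]]
  ]
}}

```text
t: 42.45
eef_pos: [0.6039, -0.053, 0.3633]
eef_rot: [-0.472, 0.52, 0.563, 0.436]
force: [0.9, -0.2, 1.1]
grip_width: 0.0427
finger_force: 0.0
```

```bash
python3 - <<'E'
from h import *
plan((.492,.262,.25),-80)
im=grab("scene","s11"); d6=cv2.imread("pics/s6.png")
dd=cv2.absdiff(im,d6).max(2)
for y in range(140,250,4): print(y,"".join("#" if v>30 else "." for v in dd[y,225:335]))
E
```

```text
at [ 0.604 -0.053  0.363] q [-0.626  0.697  0.963  1.273  2.239 -0.26 ] shift [-0.373  1.05  -0.378] turn [-1.52   1.178 -1.544] F [ 0.908 -0.232  1.143] grip 0.04266341870040678 0.0 t 42.45
140 ########################......................................................................................
144 ##############.######.........................................................................................
148 ......#########.............#######..........................................########.........................
152 .......############################........................................##############.....................
156 ################.###############................................................##############................
160 ........................###.........................................................###############...........
164 ....#...##..........####.................................................................###############......
168 #######.........####........................................................##.##.............######
[... 1610 characters left out ...]
..........
228 ..............................................................................................................
232 ..............................................................................................................
236 ..............................................................................................................
240 ..............................................................................................................
244 ..............................................................................................................
248 ...........................#######............................................................................
```

The difference picture shows the brush standing in the cup (px (286,198) to (298,170)). Next is the spatula.

>>> {"op": "carry_out", "data": {
  "steps": [
    [[-0.2,0.25,0.0,-0.507,0.393,-0.515,0],[-0.2,0.25,0.0,-0.507,0.393,-0.515,0],[-0.2,0.25,0.0,-0.507,0.393,-0.515,0],[-0.2,0.25,0.0,-0.507,0.393,-0.515,0]]
  ]
}}

```text
t: 43.0
eef_pos: [0.5442, 0.0232, 0.3634]
eef_rot: [-0.343, 0.764, 0.444, 0.319]
force: [0.7, 0.2, -1.0]
grip_width: 0.0426
finger_force: 0.0
```

>>> {"op": "carry_out", "data": {
  "steps": [
    [[-0.1,0.4,-0.2,-0.507,0.393,-0.515,0],[-0.1,0.4,-0.2,-0.507,0.393,-0.515,0],[-0.1,0.4,-0.2,-0.507,0.393,-0.515,0],[-0.1,0.4,-0.2,-0.507,0.393,-0.515,0]]
  ]
}}

```text
t: 43.5
eef_pos: [0.5145, 0.1446, 0.3029]
eef_rot: [-0.181, 0.928, 0.279, 0.168]
force: [0.2, -0.2, -0.7]
grip_width: 0.0428
finger_force: 0.0
```

>>> {"op": "carry_out", "data": {
  "steps": [
    [[-0.08,0.4,-0.5,-0.507,0.393,-0.515,0],[-0.08,0.4,-0.5,-0.507,0.393,-0.515,0],[-0.08,0.4,-0.5,-0.507,0.393,-0.515,0],[-0.08,0.4,-0.5,-0.507,0.393,-0.515,0],[-0.08,0.4,-0.5,-0.507,0.393,-0.515,0]]
  ]
}}

```text
t: 44.12
eef_pos: [0.4914, 0.2645, 0.1509]
eef_rot: [-0.0, 0.996, 0.086, -0.0]
force: [0.3, -0.4, 0.6]
grip_width: 0.0428
finger_force: 0.0
```

```bash
python3 - <<'E'
from h import *
plan((.490,.261,.012),-80)
E
```

```text
at [0.491 0.265 0.151] q [0.281 0.465 1.405 0.001 1.272 1.679] shift [-0.005 -0.012 -0.463] turn [-0.001 -0.001  0.002] F [ 0.319 -0.432  0.566] grip 0.04279013239036213 0.0 t 44.125
```

>>> {"op": "carry_out", "data": {
  "steps": [
    [[-0.005,-0.012,-0.2,0,0,0,0],[-0.005,-0.012,-0.35,0,0,0,0],[-0.005,-0.012,-0.43,0,0,0,0],[-0.005,-0.012,-0.46,0,0,0,0],[-0.005,-0.012,-0.46,0,0,0,0]]
  ]
}}

```text
t: 44.75
eef_pos: [0.4901, 0.2598, 0.0144]
eef_rot: [-0.001, 0.996, 0.086, 0.001]
force: [0.5, -0.2, -0.9]
grip_width: 0.0429
finger_force: 0.0
```

>>> {"op": "carry_out", "data": {
  "steps": [
    [[0,0,0,0,0,0,0],[0,0,0,0,0,0,1],[0,0,0,0,0,0,1],[0,0,0,0,0,0,1],[0,0,0,0,0,0,1]]
  ]
}}

```text
t: 45.38
eef_pos: [0.4896, 0.2606, 0.0145]
eef_rot: [-0.0, 0.996, 0.086, 0.001]
force: [-0.2, -0.3, 6.0]
grip_width: 0.0121
finger_force: 70.1
```

>>> {"op": "carry_out", "data": {
  "steps": [
    [[0,0,0.05,0,0,0,1],[0,0,0.25,0,0,0,1],[0,0,0.45,0,0,0,1],[0,0,0.65,0,0,0,1],[0,0,0.85,0,0,0,1]]
  ]
}}

```text
t: 46.0
eef_pos: [0.4884, 0.2604, 0.2716]
eef_rot: [-0.0, 0.996, 0.086, 0.001]
force: [1.1, -0.0, -1.7]
grip_width: 0.0122
finger_force: 69.2
```

```bash
python3 -c "
from h import *
plan((.6,.06,.36),4.6,84)"
```

```text
at [0.488 0.26  0.272] q [0.276 0.361 1.211 0.001 1.568 1.674] shift [ 0.372 -0.668  0.295] turn [ 1.593 -1.235  1.509] F [ 1.057 -0.042 -1.696] grip 0.012198787882925905 69.16146039962769 t 46.0
```

>>> {"op": "carry_out", "data": {
  "steps": [
    [[0.1,-0.22,0.2,0.525,-0.41,0.504,1],[0.1,-0.22,0.2,0.525,-0.41,0.504,1],[0.1,-0.22,0.2,0.525,-0.41,0.504,1],[0.1,-0.22,0.2,0.525,-0.41,0.504,1]]
  ]
}}

```text
t: 46.5
eef_pos: [0.5184, 0.1937, 0.3296]
eef_rot: [-0.189, 0.926, 0.276, 0.177]
force: [0.6, 0.2, -0.7]
grip_width: 0.012
finger_force: 69.2
```

>>> {"op": "carry_out", "data": {
  "steps": [
    [[0.1,-0.22,0.1,0.525,-0.41,0.504,1],[0.1,-0.22,0.1,0.525,-0.41,0.504,1],[0.1,-0.22,0.1,0.525,-0.41,0.504,1],[0.1,-0.22,0.1,0.525,-0.41,0.504,1]]
  ]
}}

```text
t: 47.0
eef_pos: [0.5489, 0.1276, 0.3586]
eef_rot: [-0.357, 0.756, 0.435, 0.332]
force: [-0.1, -0.6, -1.9]
grip_width: 0.0124
finger_force: 69.3
```

>>> {"op": "carry_out", "data": {
  "steps": [
    [[0.1,-0.22,0.1,0.525,-0.41,0.504,1],[0.1,-0.22,0.1,0.525,-0.41,0.504,1],[0.1,-0.22,0.1,0.525,-0.41,0.504,1],[0.1,-0.22,0.1,0.525,-0.41,0.504,1],[0.1,-0.22,0.1,0.525,-0.41,0.504,1]]
  ]
}}

```text
t: 47.62
eef_pos: [0.5793, 0.0624, 0.388]
eef_rot: [-0.487, 0.508, 0.548, 0.452]
force: [0.3, 0.5, -0.9]
grip_width: 0.0121
finger_force: 69.4
```

```bash
python3 - <<'E'
from h import *
plan((.689,.0563,.385),4.6,82)
b,px=butt(83,.104,.0065);print(b,px); darkcol(grab("scene","s12"),*px)
E
```

```text
at [0.579 0.062 0.388] q [-0.499  0.572  1.177  1.323  2.106 -0.282] shift [ 0.366 -0.02  -0.01 ] turn [-0.028 -0.002  0.006] F [ 0.336  0.533 -0.911] grip 0.012148522535626703 69.44530248641968 t 47.625
[0.581 0.043 0.286] [271.526 154.34 ]
142 #....################.......
144 ##...###############........
146 ..##################........
148 .....#####...#######........
150 ......###....######.........
152 .............#######........
154 .............#####..........
156 ............................
158 ............................
160 ............................
```

>>> {"op": "carry_out", "data": {
  "steps": [
    [[0.15,-0.02,0,-0.028,0,0.006,1],[0.3,-0.02,0,-0.028,0,0.006,1],[0.366,-0.02,0,-0.028,0,0.006,1],[0.366,-0.02,0,-0.028,0,0.006,1]]
  ]
}}

```text
t: 48.18
eef_pos: [0.689, 0.0569, 0.3888]
eef_rot: [-0.481, 0.512, 0.555, 0.445]
force: [0.7, 0.9, -1.3]
grip_width: 0.0123
finger_force: 69.4
```

```bash
python3 - <<'E'
from h import *
plan((.689,.0563,.19),4.6,82)
E
```

```text
at [0.689 0.057 0.389] q [-0.432  0.767  0.771  1.427  2.081 -0.043] shift [-0.    -0.002 -0.663] turn [0.002 0.001 0.001] F [ 0.688  0.873 -1.292] grip 0.01230128839944571 69.4248354434967 t 48.175
```

>>> {"op": "carry_out", "data": {
  "steps": [
    [[0,0,-0.1,0,0,0,1],[0,0,-0.2,0,0,0,1],[0,0,-0.27,0,0,0,1],[0,0,-0.32,0,0,0,1],[0,0,-0.36,0,0,0,1]]
  ]
}}

```text
t: 48.8
eef_pos: [0.6886, 0.0564, 0.2808]
eef_rot: [-0.481, 0.512, 0.555, 0.445]
force: [0.5, -0.2, -0.5]
grip_width: 0.0122
finger_force: 69.4
```

>>> {"op": "carry_out", "data": {
  "steps": [
    [[0,0,-0.07,0,0,0,1],[0,0,-0.14,0,0,0,1],[0,0,-0.2,0,0,0,1],[0,0,-0.26,0,0,0,1],[0,0,-0.3,0,0,0,1]]
  ]
}}

```text
t: 49.42
eef_pos: [0.6889, 0.0565, 0.1895]
eef_rot: [-0.482, 0.512, 0.554, 0.445]
force: [0.9, 0.1, -0.4]
grip_width: 0.0121
finger_force: 69.4
```

```bash
python3 - <<'E'
from h import *
plan((.689,.0563,.185),4.6,82);print(butt(82,.104,.0065)[0])
E
```

```text
at [0.689 0.056 0.19 ] q [-0.432  0.943  0.988  1.235  1.987 -0.468] shift [ 0.    -0.001 -0.015] turn [-0.    -0.001  0.001] F [ 0.893  0.105 -0.402] grip 0.01205948184931378 69.43311095237732 t 49.425
[0.691 0.036 0.087]
```

>>> {"op": "carry_out", "data": {
  "steps": [
    [[0,0,-0.013,0,0,0,1],[0,0,-0.013,0,0,0,0.5],[0,0,-0.013,0,0,0,0.4],[0,0,-0.013,0,0,0,0.4],[0.004,-0.05,-0.006,0,0,0,0.4]]
  ]
}}

```text
t: 50.05
eef_pos: [0.69, 0.0418, 0.1891]
eef_rot: [-0.482, 0.512, 0.555, 0.445]
force: [0.5, -0.2, -0.2]
grip_width: 0.0254
finger_force: 0.0
```

>>> {"op": "carry_out", "data": {
  "steps": [
    [[0.005,-0.07,0.01,0,0,0,0.4],[0.01,-0.15,0.02,0,0,0,0.4],[0.02,-0.28,0.05,0,0,0,0],[-0.1,-0.3,0.3,0,0,0,0],[-0.2,-0.3,0.5,0,0,0,0]]
  ]
}}

```text
t: 50.68
eef_pos: [0.6409, -0.0506, 0.3167]
eef_rot: [-0.482, 0.513, 0.554, 0.445]
force: [0.7, 0.2, 1.0]
grip_width: 0.043
finger_force: 0.0
```

```bash
python3 - <<'E'
from h import *
plan((.45,-.2,.40),0)
im=grab("scene","s13"); d6=cv2.imread("pics/s11.png")
dd=cv2.absdiff(im,d6).max(2)
for y in range(130,250,4): print(y,"".join("#" if v>30 else "." for v in dd[y,225:335]))
E
```

```text
at [ 0.641 -0.051  0.317] q [-0.595  0.8    0.913  1.288  2.203 -0.283] shift [-0.636 -0.498  0.278] turn [-1.822 -0.072 -0.081] F [0.663 0.181 1.038] grip 0.04303166392806416 0.0 t 50.675
130 ..............................................................................................................
134 ..............................................................................................................
138 ..............................................................................................................
142 ..............................................................................................................
146 ##.......#######..............................................................................................
150 ###############...............................................................................................
154 ...###.......................................................#####............................................
158 ######...........##########.................................###########...............................
[... 1838 characters left out ...]
..........
226 ..............................................................................................................
230 ..............................................................................................................
234 ..............................................................................................................
238 ..............................................................................................................
242 ..............................................................................................................
246 ..............................................................................................................
```

All three tools now stand in the cup. Next come the jars: move above them and measure.

>>> {"op": "carry_out", "data": {
  "steps": [
    [[-0.2,-0.22,0.1,-0.607,-0.024,-0.027,-1],[-0.2,-0.22,0.1,-0.607,-0.024,-0.027,-1],[-0.2,-0.22,0.1,-0.607,-0.024,-0.027,-1],[-0.2,-0.22,0.1,-0.607,-0.024,-0.027,-1]]
  ]
}}

```text
t: 51.22
eef_pos: [0.5812, -0.1148, 0.3477]
eef_rot: [-0.336, 0.613, 0.643, 0.312]
force: [0.5, -0.3, -0.4]
grip_width: 0.0855
finger_force: 0.0
```

>>> {"op": "carry_out", "data": {
  "steps": [
    [[-0.22,-0.22,0.1,-0.607,-0.024,-0.027,-1],[-0.22,-0.22,0.1,-0.607,-0.024,-0.027,-1],[-0.22,-0.22,0.1,-0.607,-0.024,-0.027,-1],[-0.22,-0.22,0.1,-0.607,-0.024,-0.027,-1]]
  ]
}}

```text
t: 51.72
eef_pos: [0.5155, -0.1795, 0.3762]
eef_rot: [-0.175, 0.679, 0.695, 0.161]
force: [-0.9, 0.4, -0.4]
grip_width: 0.0853
finger_force: 0.0
```

>>> {"op": "carry_out", "data": {
  "steps": [
    [[-0.22,-0.25,0,-0.607,-0.024,-0.027,-1],[-0.22,-0.25,0,-0.607,-0.024,-0.027,-1],[-0.22,-0.25,0,-0.607,-0.024,-0.027,-1],[-0.22,-0.25,0,-0.607,-0.024,-0.027,-1],[-0.22,-0.25,0,-0.607,-0.024,-0.027,-1]]
  ]
}}

```text
t: 52.35
eef_pos: [0.4499, -0.2552, 0.3746]
eef_rot: [-0.003, 0.707, 0.707, 0.001]
force: [-0.3, -0.3, 0.2]
grip_width: 0.0854
finger_force: 0.0
```

```bash
cat > jars.py <<'E'
from h import *
plan((.45,-.25,.36),0)
ci=info("wrist");im=grab("wrist","wj%d"%int(get_obs()["t"]*100))
h=cv2.cvtColor(im,cv2.COLOR_BGR2HSV)
m=cv2.inRange(h,(3,120,40),(18,255,255))
n,l,st,c=cv2.connectedComponentsWithStats(m)
cands=[]
for i in range(1,n):
    if st[i,4]<300: continue
    p=onplane("wrist",c[i],.022,ci)
    if not(-.5<p[1]<-.05 and .25<p[0]<.75): continue
    cnt=max(cv2.findContours((l==i).astype(np.uint8),0,2)[0],key=cv2.contourArea)
    V=np.median(h[:,:,2][l==i]); print("blob",st[i],"at",p[:2],"medV",V)
    # top face = brighter part (Otsu on V inside the blob)
    v=h[:,:,2][l==i].reshape(-1,1); t,_=cv2.threshold(v,0,255,cv2.THRESH_OTSU)
    for nm,mm,z in (("whole",(l==i),.022),("bright",(l==i)&(h[:,:,2]>t),.044),("dark",(l==i)&(h[:,:,2]<=t),.044)):
        cs=cv2.findContours(mm.astype(np.uint8),0,2)[0]
        k=max(cs,key=cv2.contourArea); k=k.reshape(-1,2); W=np.array([onplane("wrist",q,z,ci)[:2] for q in k],np.float32)
        r=cv2.minAreaRect(W); B=cv2.boxPoints(r); e=B[1]-B[0]; print(nm,np.round(r[0],3),np.round(r[1],3),"edge heading",np.degrees(np.arctan2(e[1],e[0])).round(1),"area",cv2.contourArea(W)*1e4)
    x,y,w,hh=st[i,:4]; cands.append((x,y,w,hh))
    np.save("pics/last.npy",np.array(cands))
E
python3 jars.py
```

```text
at [ 0.45  -0.255  0.375] q [-0.746  0.263  1.067  0.002  1.817 -0.746] shift [ 0.     0.017 -0.049] turn [-0.007 -0.004 -0.001] F [-0.275 -0.253  0.215] grip 0.08538655482576495 0.0 t 52.35
blob [ 289  153   48   44 1170] at [ 0.551 -0.291] medV 139.0
whole [ 0.551 -0.291] [0.074 0.052] edge heading -53.3 area 34.687801115493855
bright [ 0.548 -0.289] [0.068 0.042] edge heading -54.1 area 26.811823374233157
dark [ 0.535 -0.27 ] [0.068 0.009] edge heading -56.8 area 3.02256280493296
blob [ 212  180   44   31 1175] at [ 0.415 -0.33 ] medV 146.0
whole [ 0.415 -0.33 ] [0.073 0.052] edge heading -86.8 area 34.80042774527625
bright [ 0.416 -0.327] [0.068 0.041] edge heading -85.8 area 26.191264000763326
dark [ 0.425 -0.308] [0.036 0.077] edge heading -25.1 area 3.660060827304079
```

```bash
python3 - <<'E'
from h import *
import glob
im=cv2.imread(sorted(glob.glob("pics/wj*.png"))[-1]);ci=info("wrist")
for n,c,hd in (("A",(.416,-.327),3.7),("B",(.548,-.289),36)):
    u=np.array([np.cos(np.radians(hd)),np.sin(np.radians(hd))])
    for s in (-.055,-.045,-.03,0,.03,.045,.055):
        q=proj("wrist",(*(np.array(c)+s*u),.04),ci); print(n,s,q.round(),im[int(q[1]),int(q[0])])
plan((.416+.019,-.326,.15),3.7-90)
plan((.562,-.279,.15),36-90)
E
```

```text
A -0.055 [201. 198.] [110 110 109]
A -0.045 [207. 198.] [110 108 110]
A -0.03 [216. 197.] [ 62  98 153]
A 0 [233. 196.] [ 59  94 151]
A 0.03 [251. 195.] [ 53  90 145]
A 0.045 [260. 195.] [94 86 88]
A 0.055 [266. 194.] [69 64 64]
B -0.055 [286. 193.] [185 185 185]
B -0.045 [291. 190.] [162 161 162]
B -0.03 [298. 185.] [ 50  85 142]
B 0 [313. 174.] [ 48  85 141]
B 0.03 [327. 164.] [ 47  83 140]
B 0.045 [335. 159.] [98 89 89]
B 0.055 [340. 156.] [161 160 159]
at [ 0.45  -0.255  0.375] q [-0.746  0.263  1.067  0.001  1.816 -0.746] shift [-0.049 -0.235 -0.749] turn [-0.007  0.001 -1.919] F [ 0.307 -0.374 -0.234] grip 0.08557602422952748 0.0 t 52.4
at [ 0.45  -0.255  0.375] q [-0.746  0.263  1.067  0.001  1.816 -0.746] shift [ 0.374 -0.079 -0.749] turn [-0.007 -0.001 -1.201] F [ 0.307 -0.374 -0.234] grip 0.08557602422952748 0.0 t 52.4
```

```bash
cat >> h.py <<'E'
def jg(c,hd,back=0,th=-25):  # grasp TCP for a lying jar: top-face centre c, lid heading hd
    u=np.array([np.cos(np.radians(hd)),np.sin(np.radians(hd)),0]); g=np.array([*c,.022])+.024*u
    t=u*np.sin(np.radians(th))-Z*np.cos(np.radians(th)); return g+(.012-back)*t, hd-90, th
E
python3 - <<'E'
from h import *
for b in (.13,0): print(jg((.416,-.327),3.7,b)); plan(*jg((.416,-.327),3.7,b))
E
```

```text
(array([ 0.49 , -0.322,  0.129]), -86.3, -25)
at [ 0.45  -0.255  0.375] q [-0.746  0.263  1.067  0.001  1.816 -0.746] shift [ 0.133 -0.223 -0.819] turn [-0.453  0.419 -1.884] F [ 0.307 -0.374 -0.234] grip 0.08557602422952748 0.0 t 52.4
(array([ 0.435, -0.326,  0.011]), -86.3, -25)
at [ 0.45  -0.255  0.375] q [-0.746  0.263  1.067  0.001  1.816 -0.746] shift [-0.05  -0.235 -1.212] turn [-0.453  0.419 -1.884] F [ 0.307 -0.374 -0.234] grip 0.08557602422952748 0.0 t 52.4
```

>>> {"op": "carry_out", "data": {
  "steps": [
    [[0.066,-0.11,-0.2,-0.227,0.21,-0.942,-1],[0.066,-0.11,-0.2,-0.227,0.21,-0.942,-1],[0.066,-0.11,-0.2,-0.227,0.21,-0.942,-1],[0.066,-0.11,-0.2,-0.227,0.21,-0.942,-1],[0.066,-0.11,-0.2,-0.227,0.21,-0.942,-1]]
  ]
}}

```text
t: 53.02
eef_pos: [0.4698, -0.2882, 0.3146]
eef_rot: [0.002, 0.909, 0.4, -0.119]
force: [-0.3, -0.2, 0.0]
grip_width: 0.0854
finger_force: 0.0
```

>>> {"op": "carry_out", "data": {
  "steps": [
    [[0.066,-0.11,-0.6,-0.227,0.21,-0.942,-1],[0.066,-0.11,-0.6,-0.227,0.21,-0.942,-1],[0.066,-0.11,-0.6,-0.227,0.21,-0.942,-1],[0.066,-0.11,-0.6,-0.227,0.21,-0.942,-1],[0.066,-0.11,-0.6,-0.227,0.21,-0.942,-1]]
  ]
}}

```text
t: 53.65
eef_pos: [0.4891, -0.3215, 0.1348]
eef_rot: [0.006, 0.975, 0.033, -0.219]
force: [0.9, -0.1, 0.3]
grip_width: 0.0857
finger_force: 0.0
```

```bash
python3 - <<'E'
from h import *
plan(*jg((.416,-.327),3.7,0))
E
```

```text
at [ 0.489 -0.322  0.135] q [-0.658  0.697  1.085 -0.289  1.696  0.858] shift [-0.181 -0.014 -0.412] turn [-0.002 -0.007 -0.003] F [ 0.913 -0.102  0.282] grip 0.08570382967843485 0.0 t 53.65
```

>>> {"op": "carry_out", "data": {
  "steps": [
    [[-0.07,-0.005,-0.15,0,0,0,-1],[-0.11,-0.01,-0.25,0,0,0,-1],[-0.15,-0.014,-0.34,0,0,0,-1],[-0.18,-0.014,-0.41,0,0,0,-1],[-0.18,-0.014,-0.41,0,0,0,-1]]
  ]
}}

```text
t: 54.28
eef_pos: [0.4345, -0.3251, 0.0129]
eef_rot: [0.007, 0.975, 0.033, -0.219]
force: [0.5, -1.1, 0.5]
grip_width: 0.0854
finger_force: 0.0
```

>>> {"op": "carry_out", "data": {
  "steps": [
    [[0,0,0,0,0,0,-1],[0,0,0,0,0,0,1],[0,0,0,0,0,0,1],[0,0,0,0,0,0,1],[0,0,0,0,0,0,1]]
  ],
  "squeeze": 60
}}

```text
t: 54.9
eef_pos: [0.4357, -0.3256, 0.0137]
eef_rot: [0.008, 0.975, 0.032, -0.218]
force: [0.9, -0.4, 6.3]
grip_width: 0.0432
finger_force: 61.6
```

```bash
python3 - <<'E'
from h import *
plan(*jg((.416,-.327),3.7,0))
E
```

```text
at [ 0.436 -0.326  0.014] q [-0.715  0.768  1.347 -0.314  1.358  0.908] shift [-0.003 -0.001 -0.009] turn [ 0.003 -0.005 -0.002] F [ 0.856 -0.441  6.265] grip 0.04322953335287614 61.63848280906677 t 54.9
```

>>> {"op": "carry_out", "data": {
  "steps": [
    [[0,0,0,0,0,0,1],[0,0,0.1,0,0,0,1],[0,0,0.3,0,0,0,1],[0,0,0.5,0,0,0,1],[0,0,0.7,0,0,0,1]]
  ]
}}

```text
t: 55.52
eef_pos: [0.4348, -0.3249, 0.2247]
eef_rot: [0.007, 0.975, 0.032, -0.219]
force: [0.4, -1.3, -1.5]
grip_width: 0.0432
finger_force: 61.2
```

```bash
python3 - <<'E'
from h import *
plan((.5694-.001,.0344+.0109,.2),4.6,65)
E
```

```text
at [ 0.435 -0.325  0.225] q [-0.715  0.545  1.109 -0.314  1.8    0.766] shift [ 0.445  1.234 -0.082] turn [ 1.656 -1.43   1.55 ] F [ 0.442 -1.325 -1.548] grip 0.043162802381762025 61.191487312316895 t 55.525
```

>>> {"op": "carry_out", "data": {
  "steps": [
    [[0.05,0.35,0.2,0.552,-0.477,0.517,1],[0.05,0.35,0.2,0.552,-0.477,0.517,1],[0.05,0.35,0.2,0.552,-0.477,0.517,1],[0.05,0.35,0.2,0.552,-0.477,0.517,1]]
  ]
}}

```text
t: 56.02
eef_pos: [0.45, -0.2197, 0.2836]
eef_rot: [-0.151, 0.951, 0.271, -0.016]
force: [-0.1, -0.8, -1.5]
grip_width: 0.0432
finger_force: 61.4
```

>>> {"op": "carry_out", "data": {
  "steps": [
    [[0.2,0.4,0,0.552,-0.477,0.517,1],[0.2,0.4,0,0.552,-0.477,0.517,1],[0.2,0.4,0,0.552,-0.477,0.517,1],[0.2,0.4,0,0.552,-0.477,0.517,1]]
  ]
}}

```text
t: 56.52
eef_pos: [0.51, -0.0994, 0.2829]
eef_rot: [-0.291, 0.809, 0.475, 0.186]
force: [-0.3, -0.2, -0.6]
grip_width: 0.043
finger_force: 61.5
```

>>> {"op": "carry_out", "data": {
  "steps": [
    [[0.2,0.48,-0.2,0.552,-0.477,0.517,1],[0.2,0.48,-0.2,0.552,-0.477,0.517,1],[0.2,0.48,-0.2,0.552,-0.477,0.517,1],[0.2,0.48,-0.2,0.552,-0.477,0.517,1],[0.2,0.48,-0.2,0.552,-0.477,0.517,1]]
  ]
}}

```text
t: 57.15
eef_pos: [0.5702, 0.0437, 0.2215]
eef_rot: [-0.396, 0.573, 0.619, 0.364]
force: [-0.1, 0.1, -1.4]
grip_width: 0.0432
finger_force: 61.6
```

```bash
python3 - <<'E'
from h import *
plan((.5688,.0427,.088),4.6,65)
E
```

```text
at [0.57  0.044 0.222] q [-0.502  0.644  1.319  0.917  1.874 -0.626] shift [-0.005 -0.003 -0.445] turn [-0.001 -0.003  0.001] F [-0.083  0.142 -1.418] grip 0.04324641337575398 61.57302975654602 t 57.15
```

>>> {"op": "carry_out", "data": {
  "steps": [
    [[-0.005,-0.003,-0.12,0,0,0,1],[-0.005,-0.003,-0.24,0,0,0,1],[-0.005,-0.003,-0.34,0,0,0,1],[-0.005,-0.003,-0.41,0,0,0,1],[-0.005,-0.003,-0.44,0,0,0,1]]
  ]
}}

```text
t: 57.78
eef_pos: [0.5686, 0.0426, 0.0905]
eef_rot: [-0.394, 0.573, 0.619, 0.365]
force: [0.2, -0.6, -1.2]
grip_width: 0.043
finger_force: 61.6
```

>>> {"op": "carry_out", "data": {
  "steps": [
    [[0,0,-0.01,0,0,0,1],[0,0,-0.02,0,0,0,1],[0,0,-0.03,0,0,0,1],[0,0,-0.036,0,0,0,1],[0,0,-0.042,0,0,0,1]]
  ]
}}

```text
t: 58.4
eef_pos: [0.5686, 0.0428, 0.0784]
eef_rot: [-0.395, 0.572, 0.62, 0.365]
force: [-0.2, 0.2, -1.7]
grip_width: 0.0431
finger_force: 61.6
```

```bash
python3 - <<'E'
from h import *
plan((.5688,.0427,.076),4.6,65)
E
```

```text
at [0.569 0.043 0.078] q [-0.504  0.839  1.418  0.866  1.69  -0.864] shift [ 0.001 -0.    -0.008] turn [-0.     0.001  0.001] F [-0.182  0.203 -1.703] grip 0.04308059535611143 61.5764057636261 t 58.4
```

>>> {"op": "carry_out", "data": {
  "steps": [
    [[0,0,-0.004,0,0,0,1],[0,0,-0.008,0,0,0,1],[0,0,-0.012,0,0,0,1],[0,0,-0.012,0,0,0,1]]
  ]
}}

```text
t: 58.9
eef_pos: [0.5686, 0.0428, 0.0756]
eef_rot: [-0.395, 0.572, 0.62, 0.365]
force: [-1.4, -0.4, 5.0]
grip_width: 0.0431
finger_force: 61.8
```

>>> {"op": "carry_out", "data": {
  "steps": [
    [[0,0,0,0,0,0,-0.2],[0,0,0,0,0,0,-0.4],[0,0,0,0,0,0,-0.5],[0,0,0,0,0,0,-0.5],[0.004,-0.05,0.023,0,0,0,-0.5]]
  ]
}}

```text
t: 59.52
eef_pos: [0.5694, 0.028, 0.0817]
eef_rot: [-0.395, 0.572, 0.62, 0.365]
force: [-0.2, 0.2, 0.8]
grip_width: 0.0637
finger_force: 0.0
```

>>> {"op": "carry_out", "data": {
  "steps": [
    [[0.006,-0.07,0.033,0,0,0,-0.5],[0.012,-0.15,0.07,0,0,0,-0.5],[0.02,-0.25,0.14,0,0,0,-0.5],[0.02,-0.35,0.35,0,0,0,-1],[-0.1,-0.4,0.55,0,0,0,-1]]
  ]
}}

```text
t: 60.15
eef_pos: [0.5468, -0.0908, 0.2351]
eef_rot: [-0.394, 0.572, 0.62, 0.365]
force: [-0.9, -0.7, 0.0]
grip_width: 0.0858
finger_force: 0.0
```

>>> {"op": "carry_out", "data": {
  "steps": [
    [[0,-0.3,0.3,-0.7,0,0,-1],[0,-0.3,0.4,-0.7,0,0,-1],[0,-0.3,0.4,-0.7,0,0,-1],[0,-0.3,0.4,-0.7,0,0,-1],[0,-0.3,0.4,-0.7,0,0,-1]]
  ]
}}

```text
t: 60.78
eef_pos: [0.5465, -0.1789, 0.3529]
eef_rot: [-0.226, 0.658, 0.695, 0.183]
force: [-0.9, -0.3, -0.4]
grip_width: 0.0852
finger_force: 0.0
```

```bash
python3 jars.py; python3 - <<'E'
from h import *
# standing jar check in the scene view: brown column where expected
im=grab("scene","s14");h=cv2.cvtColor(im,cv2.COLOR_BGR2HSV);m=cv2.inRange(h,(3,120,30),(18,255,255))
n,l,st,c=cv2.connectedComponentsWithStats(m)
print([ (st[i].tolist(),c[i].round().tolist()) for i in range(1,n) if st[i,4]>60])
m3=(.5694,.0344)
for z in (.02,.092,.11): print(z,[proj("scene",(m3[0]+a,m3[1]+b,z)).round().tolist() for a,b in [(-.022,-.022),(-.022,.022),(.022,.022),(.022,-.022)]])
E
```

```text
at [ 0.546 -0.179  0.353] q [-0.698  0.536  0.817  0.479  2.189 -0.551] shift [-0.322 -0.237  0.024] turn [-0.747 -0.078 -0.068] F [-0.94  -0.252 -0.367] grip 0.08517713053448843 0.0 t 60.775
[([291, 4, 13, 35, 110], [299.0, 21.0]), ([322, 7, 190, 189, 13775], [462.0, 90.0]), ([0, 96, 17, 37, 316], [5.0, 118.0]), ([276, 135, 91, 66, 2881], [322.0, 166.0]), ([257, 197, 17, 22, 216], [264.0, 208.0]), ([244, 218, 268, 166, 20869], [420.0, 331.0]), ([154, 240, 27, 25, 402], [167.0, 251.0]), ([112, 286, 21, 18, 79], [122.0, 294.0])]
0.02 [[255.0, 211.0], [266.0, 205.0], [274.0, 214.0], [262.0, 220.0]]
0.092 [[255.0, 196.0], [267.0, 191.0], [275.0, 200.0], [262.0, 206.0]]
0.11 [[255.0, 192.0], [267.0, 187.0], [275.0, 196.0], [263.0, 202.0]]
```

Jar A stands where expected (brown blob at px x 257–274, y 197–219). On to jar B.

>>> {"op": "carry_out", "data": {
  "steps": [
    [[-0.2,-0.25,0.02,-0.747,-0.078,-0.068,-1],[-0.2,-0.25,0.02,-0.747,-0.078,-0.068,-1],[-0.2,-0.25,0.02,-0.747,-0.078,-0.068,-1],[-0.2,-0.25,0.02,-0.747,-0.078,-0.068,-1],[-0.2,-0.25,0.02,-0.747,-0.078,-0.068,-1]]
  ]
}}

```text
t: 61.5
eef_pos: [0.4869, -0.2532, 0.3586]
eef_rot: [-0.001, 0.707, 0.708, 0.0]
force: [-0.3, -0.1, 0.1]
grip_width: 0.0853
finger_force: 0.0
```

```bash
python3 jars.py; python3 -c "
from h import *
print(onplane('scene',(167,251),.025))
plan(*jg((.548,-.289),36,.13))"
```

```text
at [ 0.487 -0.253  0.359] q [-0.696  0.325  1.023  0.001  1.795 -0.697] shift [-0.123  0.011  0.005] turn [-0.002 -0.001 -0.002] F [-0.279 -0.096  0.052] grip 0.08531319929456538 0.0 t 61.5
blob [ 268  154   49   46 1263] at [ 0.55  -0.292] medV 141.0
whole [ 0.55  -0.292] [0.074 0.051] edge heading -54.7 area 34.33940863052598
bright [ 0.549 -0.289] [0.068 0.042] edge heading -54.0 area 26.477083364859766
dark [ 0.535 -0.27 ] [0.065 0.006] edge heading -54.2 area 2.7023735179199093
[ 0.548 -0.292  0.025]
at [ 0.487 -0.254  0.358] q [-0.697  0.326  1.022  0.001  1.795 -0.697] shift [ 0.403  0.027 -0.765] turn [-0.517  0.262 -1.181] F [ 0.502 -0.223 -0.239] grip 0.0851785033500779 0.0 t 61.55
```

>>> {"op": "carry_out", "data": {
  "steps": [
    [[0.2,0.013,-0.2,-0.26,0.13,-0.59,-1],[0.2,0.013,-0.2,-0.26,0.13,-0.59,-1],[0.2,0.013,-0.2,-0.26,0.13,-0.59,-1],[0.2,0.013,-0.2,-0.26,0.13,-0.59,-1]]
  ]
}}

```text
t: 62.05
eef_pos: [0.5475, -0.2497, 0.2977]
eef_rot: [0.035, 0.845, 0.523, -0.108]
force: [0.1, -0.6, 0.0]
grip_width: 0.0853
finger_force: 0.0
```

>>> {"op": "carry_out", "data": {
  "steps": [
    [[0.2,0.013,-0.2,-0.26,0.13,-0.59,-1],[0.2,0.013,-0.4,-0.26,0.13,-0.59,-1],[0.2,0.013,-0.55,-0.26,0.13,-0.59,-1],[0.2,0.013,-0.55,-0.26,0.13,-0.59,-1],[0.2,0.013,-0.55,-0.26,0.13,-0.59,-1]]
  ]
}}

```text
t: 62.68
eef_pos: [0.6074, -0.247, 0.1376]
eef_rot: [0.07, 0.928, 0.303, -0.206]
force: [-0.2, -0.1, 0.9]
grip_width: 0.0853
finger_force: 0.0
```

```bash
python3 - <<'E'
from h import *
plan(*jg((.549,-.289),36,0))
E
```

```text
at [ 0.607 -0.247  0.138] q [-0.419  0.768  0.928 -0.382  1.662  0.526] shift [-0.144 -0.103 -0.422] turn [ 0.008  0.002 -0.006] F [-0.231 -0.055  0.949] grip 0.0853247259792074 0.0 t 62.675
```

>>> {"op": "carry_out", "data": {
  "steps": [
    [[-0.05,-0.035,-0.14,0,0,0,-1],[-0.09,-0.065,-0.26,0,0,0,-1],[-0.12,-0.085,-0.35,0,0,0,-1],[-0.144,-0.103,-0.42,0,0,0,-1],[-0.144,-0.103,-0.42,0,0,0,-1]]
  ]
}}

```text
t: 63.3
eef_pos: [0.5638, -0.278, 0.0109]
eef_rot: [0.07, 0.928, 0.302, -0.207]
force: [-0.4, 0.2, 1.2]
grip_width: 0.0854
finger_force: 0.0
```

>>> {"op": "carry_out", "data": {
  "steps": [
    [[0,0,0,0,0,0,-1],[0,0,0,0,0,0,1],[0,0,0,0,0,0,1],[0,0,0,0,0,0,1],[0,0,0,0,0,0,1]]
  ]
}}

```text
t: 63.92
eef_pos: [0.5644, -0.2768, 0.0096]
eef_rot: [0.071, 0.928, 0.302, -0.207]
force: [1.6, 1.8, 6.0]
grip_width: 0.0435
finger_force: 61.6
```

>>> {"op": "carry_out", "data": {
  "steps": [
    [[0,0,0,0,0,0,1],[0,0,0.1,0,0,0,1],[0,0,0.3,0,0,0,1],[0,0,0.5,0,0,0,1],[0,0,0.6,0,0,0,1]]
  ]
}}

```text
t: 64.55
eef_pos: [0.5641, -0.2768, 0.192]
eef_rot: [0.071, 0.928, 0.302, -0.206]
force: [0.4, 0.4, -2.1]
grip_width: 0.0432
finger_force: 61.3
```

```bash
python3 - <<'E'
from h import *
plan((.576,-.047,.2),4.6,65)
E
```

```text
at [ 0.564 -0.277  0.192] q [-0.485  0.666  0.975 -0.399  1.688  0.447] shift [0.04  0.766 0.027] turn [ 1.893 -0.859  1.018] F [ 0.435  0.374 -2.145] grip 0.04316057865417855 61.28953814506531 t 64.55
```

>>> {"op": "carry_out", "data": {
  "steps": [
    [[-0.03,0.15,0.2,0.631,-0.286,0.339,1],[-0.03,0.15,0.2,0.631,-0.286,0.339,1],[-0.03,0.15,0.2,0.631,-0.286,0.339,1],[-0.03,0.15,0.2,0.631,-0.286,0.339,1]]
  ]
}}

```text
t: 65.05
eef_pos: [0.5539, -0.2328, 0.2483]
eef_rot: [-0.1, 0.886, 0.452, -0.013]
force: [-0.5, -0.1, -1.3]
grip_width: 0.0434
finger_force: 61.4
```

>>> {"op": "carry_out", "data": {
  "steps": [
    [[0.03,0.3,0,0.631,-0.286,0.339,1],[0.03,0.3,0,0.631,-0.286,0.339,1],[0.03,0.3,0,0.631,-0.286,0.339,1],[0.03,0.3,0,0.631,-0.286,0.339,1]]
  ]
}}

```text
t: 65.55
eef_pos: [0.5633, -0.1422, 0.2469]
eef_rot: [-0.26, 0.764, 0.562, 0.182]
force: [0.4, 0.4, -1.9]
grip_width: 0.0431
finger_force: 61.5
```

>>> {"op": "carry_out", "data": {
  "steps": [
    [[0.04,0.31,-0.2,0.631,-0.286,0.339,1],[0.04,0.31,-0.2,0.631,-0.286,0.339,1],[0.04,0.31,-0.2,0.631,-0.286,0.339,1],[0.04,0.31,-0.2,0.631,-0.286,0.339,1],[0.04,0.31,-0.2,0.631,-0.286,0.339,1]]
  ]
}}

```text
t: 66.18
eef_pos: [0.5759, -0.0488, 0.1883]
eef_rot: [-0.395, 0.573, 0.621, 0.361]
force: [-0.3, -0.1, -0.3]
grip_width: 0.0432
finger_force: 61.7
```

```bash
python3 - <<'E'
from h import *
plan((.5756,-.0431,.080),4.6,65)
E
```

```text
at [ 0.576 -0.049  0.188] q [-0.62   0.74   1.219  0.84   1.961 -0.7  ] shift [-0.001  0.019 -0.361] turn [ 0.008 -0.004 -0.004] F [-0.343 -0.145 -0.34 ] grip 0.04321792948183616 61.73947334289551 t 66.175
```

>>> {"op": "carry_out", "data": {
  "steps": [
    [[0,0.019,-0.1,0.008,-0.004,0,1],[0,0.019,-0.2,0.008,-0.004,0,1],[0,0.019,-0.28,0.008,-0.004,0,1],[0,0.019,-0.33,0.008,-0.004,0,1],[0,0.019,-0.36,0.008,-0.004,0,1]]
  ]
}}

```text
t: 66.8
eef_pos: [0.5758, -0.0431, 0.0802]
eef_rot: [-0.396, 0.57, 0.621, 0.365]
force: [-0.6, -1.0, -1.4]
grip_width: 0.0433
finger_force: 61.7
```

>>> {"op": "carry_out", "data": {
  "steps": [
    [[0,0,-0.005,0,0,0,1],[0,0,-0.01,0,0,0,1],[0,0,-0.015,0,0,0,1],[0,0,-0.02,0,0,0,1],[0,0,-0.02,0,0,0,1]]
  ]
}}

```text
t: 67.42
eef_pos: [0.5759, -0.0431, 0.078]
eef_rot: [-0.396, 0.568, 0.621, 0.367]
force: [-2.4, -2.5, 18.3]
grip_width: 0.0434
finger_force: 62.1
```

```bash
python3 - <<'E'
from h import *
plan((.5756,-.0431,.0735),4.6,65)
E
```

```text
at [ 0.576 -0.043  0.078] q [-0.615  0.886  1.291  0.802  1.815 -0.871] shift [-0.001 -0.    -0.015] turn [-0.009  0.007 -0.006] F [-2.367 -2.473 18.301] grip 0.04337600883526106 62.09518074989319 t 67.425
```

>>> {"op": "carry_out", "data": {
  "steps": [
    [[0,0,0.01,0,0,0,1],[0,0,0.01,0,0,0,-0.2],[0,0,0.01,0,0,0,-0.5],[0,0,0.01,0,0,0,-0.5],[0,0,0.01,0,0,0,-0.5]]
  ]
}}

```text
t: 68.05
eef_pos: [0.5756, -0.043, 0.0774]
eef_rot: [-0.396, 0.57, 0.62, 0.366]
force: [-0.1, 0.3, -0.1]
grip_width: 0.0642
finger_force: 0.0
```

>>> {"op": "carry_out", "data": {
  "steps": [
    [[0.006,-0.07,0.033,0,0,0,-0.5],[0.012,-0.15,0.07,0,0,0,-0.5],[0.02,-0.25,0.14,0,0,0,-0.5],[0.0,-0.35,0.35,0,0,0,-1],[-0.2,-0.4,0.55,0,0,0,-1]]
  ]
}}

```text
t: 68.68
eef_pos: [0.5352, -0.1583, 0.2222]
eef_rot: [-0.395, 0.569, 0.621, 0.365]
force: [-0.4, -1.1, -0.1]
grip_width: 0.0854
finger_force: 0.0
```

>>> {"op": "carry_out", "data": {
  "steps": [
    [[-0.3,-0.2,0.3,-0.5,0,0,-1],[-0.5,-0.3,0.4,-0.5,0,0,-1],[-0.6,-0.4,0.4,-0.5,0,0,-1],[-0.6,-0.4,0.4,-0.5,0,0,-1],[-0.6,-0.4,0.4,-0.5,0,0,-1]]
  ]
}}

```text
t: 69.3
eef_pos: [0.3533, -0.279, 0.3424]
eef_rot: [-0.276, 0.638, 0.679, 0.238]
force: [0.2, -0.3, -0.4]
grip_width: 0.0853
finger_force: 0.0
```

```bash
python3 - <<'E'
from h import *
plan((.5,-.2,.4),0)
s=grab("scene","s15");d=grab("side","d15")
a=cv2.resize(s[120:280,200:360],(400,400),interpolation=cv2.INTER_CUBIC);b=cv2.resize(d[90:250,230:390],(400,400),interpolation=cv2.INTER_CUBIC)
cv2.imwrite("pics/c10.png",np.hstack([a,b]))
E
```

```text
at [ 0.353 -0.279  0.342] q [-1.085  0.42   1.11   0.341  2.289 -1.013] shift [0.489 0.263 0.192] turn [-0.946 -0.07  -0.076] F [ 0.187 -0.261 -0.407] grip 0.08526200785981199 0.0 t 69.3
```

View pics/c10.png

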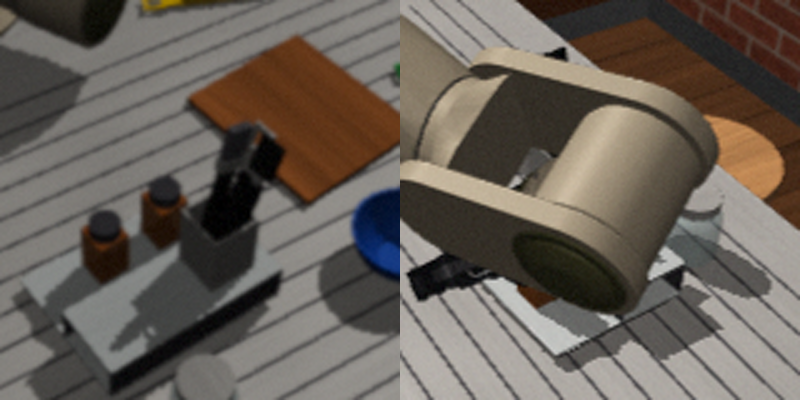

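The picture shows both jars standing lid up on the low step. The cup is upright on the high step with the tool heads sticking out. The arm is clear, so I hand in.

```bash
python3 - <<'E'
from h import *
a=grab("scene","e1");b=grab("scene","e2");print("motion px",(cv2.absdiff(a,b).max(2)[150:280,200:330]>60).sum())
print(finish_job())
E
```

```text
motion px 0
the job is handed in; nothing more can be done
None
```

The job is handed in (no verdict was returned): in the last pictures the cup stands mouth up on the high step with all three tools in it, and both jars stand lid up on the low step; the bowl, glass jar and press were not handled.

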